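Take the bowl gauge off its barbed hook and rack it

TASK

Take the plywood bowl gauge off the barbed hook by its dark grip block: raise it, tilt it to follow the upturned tip and back it out over the barb, by feel, with only a light touch against the hook. Then lower it gently, upright, into the empty groove of the wooden rack until its feet rest on the groove's floor, let go of it, and leave the yellow gauge and the turned bowl where they are.

Things in the scene. Friction and masses are not known exactly. Their poses are not given: they have to be found in the camera images.
- gauge_grip (a point): Centre of the dark wooden grip block (26 x 30 x 34 mm in the gauge's x, y, z) on top of the hanging plywood bowl gauge. Grip it across its 30 mm width (y). Gauge: plate 8 mm thick (x), z up as it hangs or stands, 0.12 to 0.21 kg. The block sits on the plate's 30 mm wide neck; shoulders 80 mm wide begin 43 mm below this point.
- gauge_eye (a point): Centre of the gauge's eye, a rectangular window through the neck, 20 mm wide (y), 18 mm high (z), 34 mm below gauge_grip. The gauge hangs with the eye's top edge on the hook's straight arm. Same axes as gauge_grip.
- gauge_foot (a point): Middle of the gauge's lower edge, between its two 14 mm wide feet, 113 mm below gauge_grip and 79 mm below gauge_eye; the plate below the eye is 80 mm wide, 70 mm high, with an arch cut out of its lower edge. Same axes.
- gauge: The plywood gauge itself; origin and axes as gauge_foot.
- stand: Green steel hanger stand, fixed to the bench: base 130 x 130 x 16 mm, post and clamp block up to 173 mm. Origin at the centre of the base's underside, z up. The hook, a 6 mm round steel rod, sits on the post and points along the stand's +x, in its plane y = 0. Its arm is straight and level; its upturned tip is clamped at a knuckle, see hook_bend.
- hook_root (a point): Start of the hook's straight level arm, on the rod's centre line, 170 mm above the stand's origin; axes as the stand's.
- hook_bend (a point): Knuckle at the end of the level arm, on its centre line, 38 mm out along x from hook_root. From here the tip goes straight on outward and upward for 60 mm. It is clamped by hand at an angle that is NOT measured, anywhere from 0.26 to 0.72 rad above level (so its end may be 14 mm off either way): feel for the tip. It does not give. Axes as the stand's.
- hook_tip (a point): NOMINAL end of the tip (for 0.49 rad), fixed to the post: it does not show the real angle. A 4 mm thick barb goes from the tip's end back and up: its point is 11 mm back, 12 mm above the tip's centre line (square to it). Tip and barb are 15 mm high: the 18 mm eye passes only when tilted with the tip (top leaning to the post) and its bottom edge kept near the tip's underside.
- rack: Wooden rack fixed to the bench, base 112 x 124 x 12 mm; origin at the centre of its underside, z up. Two grooves run along its y, at x = -27 mm (empty) and x = +27 mm (holds the yellow gauge).
- rack_groove (a point): Middle of the floor of the empty groove, 12 mm above the bench, axes as the rack's: the groove runs along y, is 14 mm wide in x and 116 mm long, walls 30 mm high with slanted metal lips above them that widen the mouth to about 30 mm at 50 mm above the bench.
- mate: Yellow gauge of the same shape as the plywood one, standing in the rack's other groove; origin in the middle of its lower edge. Leave it.
- bowl: Turned wooden bowl on the bench, 110 mm across, 45 mm high; origin at its underside. Leave it.
There are look-alikes about, which are no part of the job. What is shaped like the rack but blue is not meant.

How it is judged:
By the outcome, as a careful person would: the job done as asked, in the order asked, and still so for the second after the job is handed in, with the robot touching nothing.
It also fails if it takes over 67 s, if anything falls off the work surface, if the arm or the gripper's body presses on something with over 40 N, if the wrist force passes 120 N, or if a joint passes its speed limit or range.

ROBOT

A 7-joint arm with a two-finger parallel gripper is mounted at the origin on the work surface. World frame = base frame: x ahead of the robot, y to its left, z up, the work surface at z = 0. Lengths are in m, angles in rad, forces in N, time in s.
With the tool pointing down it reaches from about 0.425 to 0.825 m from the base axis. Payload 3.6 kg.
Tool frame: the origin (TCP) lies midway between the tips of the shut fingers; the grasp point (between the pads) lies 19 mm behind it (ctrl.tcp_to_grasp is the distance from the TCP to the grasp point, in m); z points along the fingers, y is the direction in which the jaws open and shut (so a half turn about z gives the same grasp; the last joint's range is limited). The gripper opens to 93 mm and grips with 3 to 60 N. Pads are 15 mm wide; open, the fingers measure 128 mm over their backs; the gripper's body (75 mm by 188 mm) begins 65 mm behind the grasp point.
Start: joints at [-1.345, 0.615, -0.013, 1.423, 0.008, 1.103, -0.04], TCP at [0.163, 0.629, 0.187] pointing down, gripper open.
Joint ranges: [-3.12, 3.12], [-0.3, 2.06], [-1.34, 1.32], [0.26, 2.42], [-1.36, 4.5], [0.01, 1.98], [-2.84, 2.84]. Speed limits (rad/s): [2.79, 2.79, 3.14, 3.14, 3.14, 3.14, 3.14].

INTERFACE

Orientations are given as a unit quaternion [w, x, y, z].
In Python, from rig import ctrl gives the robot as it stands. The module is installed in compiled form; this text tells all that it offers.
- The arm moves only by the tool carry_out, never from a script. Its argument "steps" is text: rows parted by semicolons, each of 7 numbers parted by spaces: the opening, from 0 (shut) to 1 (fully open), then the shift along the tool's x, y, z as a fraction of full scale, then the turn, a rotation vector about the tool's x, y, z as a fraction of full scale. In form: fingers x y z ax ay az; .... A call has 1 to 10 rows; each row is the pose to reach, as a shift and turn from the pose measured when the call began, along the tool's axes at that moment, turning the shorter way round; what a row does not reach only later rows make up. Full scale, the value 1, is 250 mm for a shift and 360 degrees for a turn. A row lasts 1/10 s, in which the tool goes at most 50 mm and 8.59 degrees, less where a joint would pass 70% of its speed; a pose out of reach is approached as far as the arm can. A call with a number of a shift or a turn outside -1 to 1 is refused whole. A call with a gripper value outside its range is refused whole. The fingers move at their own pace and stop on an object; "newtons" is the grip in N (left out, the last holds). Time passes only in rows, so rows that repeat a pose let the fingers close. It gives the time, the measured TCP pose, the force and the opening at its end, in the units of the state.
- ctrl.read_state(): the state, without advancing time (a new reading comes with each control period).
- ctrl.read_camera(name): name is "side" or "top" or "wrist"; returns a dict with "frame" (384x512x3 uint8, red, green, blue), "fx", "fy", "cx", "cy" (pixels), "extrinsics" (4x4, takes a point from camera to world coordinates). Camera axes: x right, y down, z forward; pixel columns grow to the right and rows downward; lengths in m; the calibration is good to about 2 mm. A picture is of the moment at which its call begins. There is no depth.
- ctrl.sign_off(): hands the job in, once; it reports no verdict.
Trained networks look in a picture, given as the dict that the camera call returned (one of the last four; its "shot" number tells which), for a name from the list of things; names that differ only in an ending like _2 or _b are one class to them, and where a whole thing is asked for, a point or a joint stands for the part that bears it (a point fixed in the world has none). Each returns a list of dicts, best first, with "conf" (0 to 1); they miss things now and then, are a little off and sometimes report something else, mostly with a low value. They report only what shows in the picture. A call takes as long as a camera call. They do not tell look-alikes from the thing itself.
- ctrl.recognise(target, picture): "box" ([left, top, width, height] in pixels, round what is visible of it).
- ctrl.landmark_of(target, picture): "xy" ([column, row] in pixels: a listed point, or the origin of a listed thing).
The state is a dict: "time_s": time; "joint_positions": joint angles; "dq": joint speeds; "tau": joint torques, N m; "ee_pos": TCP position; "eef_rot": TCP orientation; "wrist_force": force on the tool from outside, world axes, zero at the start; "wrist_torque": the same for the moment, N m; "finger_gap": finger opening in m.
Only numpy, scipy, OpenCV 4.12 (cv2) and the standard library are available. Lean on these libraries where they do the work, as an engineer would, in place of code of your own. Each camera call takes 0.05 s, during which the arm holds its last target.

## Working session

There is one attempt and no reset: what is moved stays moved. The work goes in short steps, Python scripts to look and compute and a tool call to move; the robot and the scene stay as the last step left them, time stands still between calls to the robot, and variables do not carry over. Pictures are saved under pics/ and viewed, and the job is handed in when it is done.

Besides the shell and the picture viewer there is one more tool, called after "Emit:" as a command line: name --argument value ..., lists and objects as JSON in quotes. carry_out: Moves the arm, as the interface text tells. Shift numbers are shares of 250 mm and turn numbers shares of 360 degrees, none past 1 either way. Its arguments: {"type":"object","properties":{"steps":{"type":"string"},"newtons":{"type":"number"}},"required":["steps"]}

```bash
mkdir -p pics; ls
cat > h.py <<'E'
from rig import ctrl
import numpy as np, cv2
from scipy.spatial.transform import Rotation as R
def snap(n,tag):
    p=ctrl.read_camera(n); cv2.imwrite(f'pics/{tag}.png',cv2.cvtColor(p['frame'],cv2.COLOR_RGB2BGR)); return p
def ray(p,xy):
    E=np.array(p['extrinsics']); d=np.array([(xy[0]-p['cx'])/p['fx'],(xy[1]-p['cy'])/p['fy'],1.])
    d=E[:3,:3]@d; return E[:3,3],d/np.linalg.norm(d)
def atz(p,xy,z):
    o,d=ray(p,xy); return o+d*(z-o[2])/d[2]
def proj(p,X):
    E=np.array(p['extrinsics']); c=E[:3,:3].T@(np.array(X)-E[:3,3]); return [p['fx']*c[0]/c[2]+p['cx'],p['fy']*c[1]/c[2]+p['cy']]
def tri(rs):
    A=np.zeros((3,3));b=np.zeros(3)
    for o,d in rs:
        M=np.eye(3)-np.outer(d,d);A+=M;b+=M@o
    X=np.linalg.solve(A,b); return X,[np.linalg.norm((np.eye(3)-np.outer(d,d))@(X-o)) for o,d in rs]
def pose():
    s=ctrl.read_state(); q=s['eef_rot']; return np.array(s['ee_pos']),R.from_quat([q[1],q[2],q[3],q[0]]),s
E
python3 - <<'E'
from h import *
print(ctrl.read_state())
P={n:snap(n,n+'0') for n in('side','top','wrist')}
for n,p in P.items():
    print(n,p['fx'],p['cx'],p['cy'],np.round(p['extrinsics'],3).tolist())
for t in ['gauge_grip','gauge_eye','gauge_foot','stand','hook_root','hook_bend','hook_tip','rack','rack_groove','mate','bowl']:
    for n,p in P.items():
        print(t,n,[(np.round(r['xy']).tolist(),round(r['conf'],2)) for r in ctrl.landmark_of(t,p)])
E
```

```text
pics
{'time_s': 0.0, 'joint_positions': array([-1.34449105,  0.61591073, -0.01262242,  1.42487816,  0.0080837 ,
        1.10338795, -0.04038897]), 'dq': array([ 0.00162846, -0.00033515, -0.00065356, -0.0007252 , -0.00214541,
       -0.00097412, -0.00111395]), 'tau': array([ 7.18726587e-04, -4.58936191e+01,  2.09224205e-01, -1.65741670e+01,
       -6.10467838e-02,  2.06866680e-02,  2.53622475e-04]), 'ee_pos': array([0.16234679, 0.62850824, 0.18599363]), 'eef_rot': array([-1.50854664e-04,  1.26029006e-01,  9.92025747e-01, -1.25825719e-03]), 'wrist_force': array([ 0.49448074, -0.61669094,  0.3560897 ]), 'wrist_torque': array([-0.00668064,  0.01615549,  0.02234727]), 'finger_gap': 0.09299202209420927}
side 373.5626380253479 254.97160146919904 185.31629112123684 [[0.96, -0.162, 0.227, 0.32], [-0.279, -0.521, 0.806, -0.66], [-0.012, -0.838, -0.546, 0.594], [0.0, 0.0, 0.0, 1.0]]
top 370.04281702417626 255.6842781556297 184.4926153893924 [[-0.012, -0.996, 0.086, 0.433], [-1.0, 0.009, -0.029, 0.063], [0.028, -0.086, -0.996, 1.011], [0.0, 0.0, 0.0, 1.0]]
wrist 278.6426557237477 260.01599978567
[... 844 characters left out ...]
ook_tip wrist []
rack side [([247.0, 197.0], 0.97), ([194.0, 286.0], 0.8), ([193.0, 173.0], 0.73), ([187.0, 224.0], 0.64)]
rack top [([142.0, 228.0], 0.82), ([308.0, 248.0], 0.78), ([237.0, 252.0], 0.77), ([212.0, 180.0], 0.75)]
rack wrist [([128.0, 356.0], 0.81)]
rack_groove side [([239.0, 199.0], 0.86), ([178.0, 287.0], 0.72), ([176.0, 224.0], 0.7), ([186.0, 171.0], 0.67)]
rack_groove top [([207.0, 191.0], 0.87), ([143.0, 236.0], 0.84), ([313.0, 258.0], 0.74), ([229.0, 259.0], 0.64)]
rack_groove wrist []
mate side [([258.0, 191.0], 0.89)]
mate top [([209.0, 175.0], 0.79), ([328.0, 157.0], 0.59)]
mate wrist []
bowl side [([318.0, 226.0], 0.7)]
bowl top [([262.0, 133.0], 0.65)]
bowl wrist []
```

View pics/side0.png

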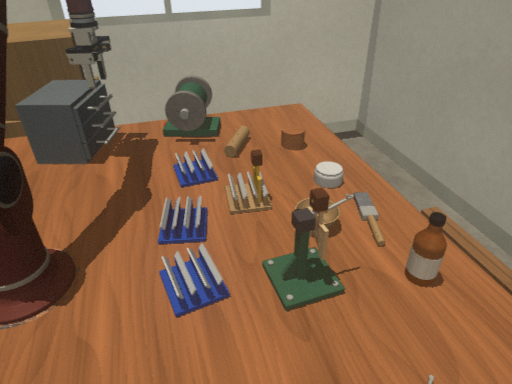

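View pics/top0.png

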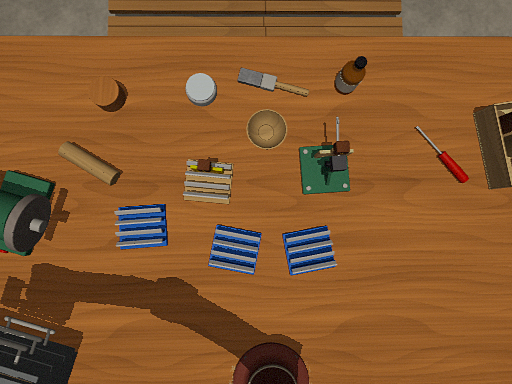

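View pics/wrist0.png

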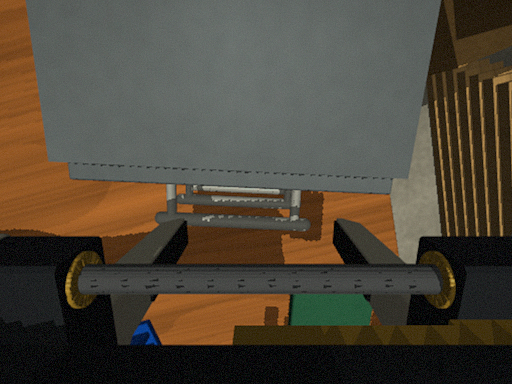

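Run:
```python
import cv2
a=cv2.imread('pics/side0.png')[150:320,230:400]; cv2.imwrite('pics/side0z.png',cv2.resize(a,None,fx=3.5,fy=3.5,interpolation=2))
a=cv2.imread('pics/top0.png')[90:210,270:400]; cv2.imwrite('pics/top0z.png',cv2.resize(a,None,fx=4.5,fy=4.5,interpolation=2))
```

```text
(no output)
```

View pics/side0z.png

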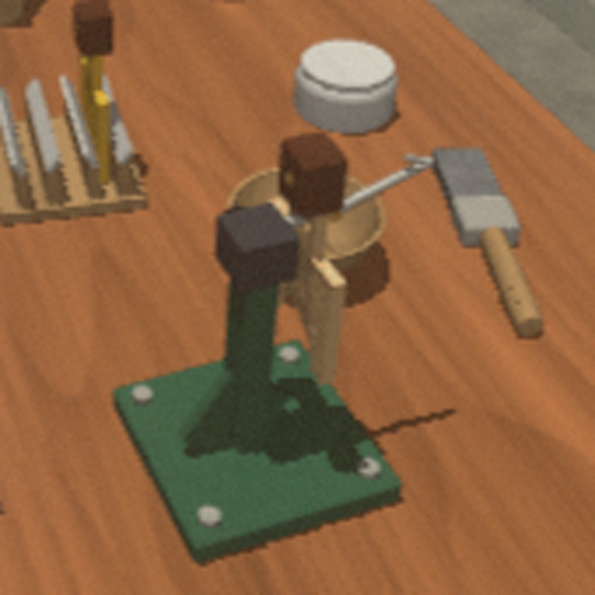

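View pics/top0z.png

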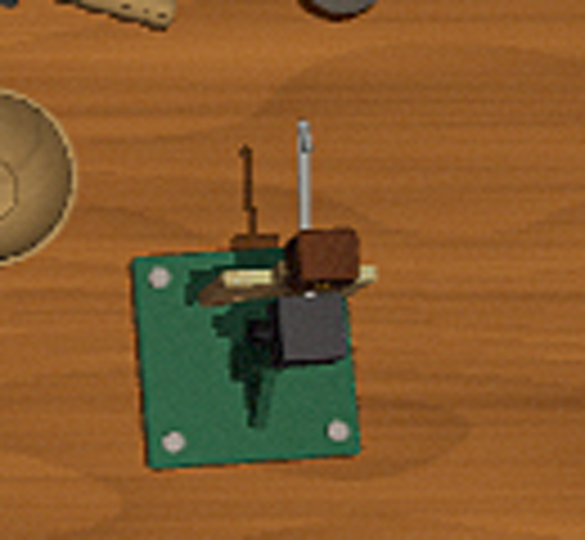

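The side and top views show the stand (top ~(325,168)) with its hook pointing roughly along world +x, and the tip end visible at about side (352,196) and top (337,117). The wooden rack is at top (207,182) with the yellow gauge in its far groove. Next I'll triangulate.

```bash
cat >> h.py <<'E'
def z2p(z,tag):
    ox,oy,s={'side':(230,150,3.5),'top':(270,90,4.5)}[tag]; return ((z[0]+.5)/s-.5+ox,(z[1]+.5)/s-.5+oy)
E
python3 - <<'E'
from h import *
P={n:snap(n,n+'1') for n in('side','top')}
L={}
for t in ['gauge_grip','gauge_eye','hook_root','hook_bend','stand','mate','bowl']:
    r={n:ctrl.landmark_of(t,P[n])for n in P}
    try:
        X,e=tri([ray(P[n],r[n][0]['xy'])for n in P]); print(t,np.round(X,4),np.round(e,4))
    except Exception as ex: print(t,ex)
X,e=tri([ray(P['side'],z2p((430,161),'side')),ray(P['top'],z2p((303,122),'top'))]); print('tipend',X,e)
for c in [(133,260),(346,247),(358,452),(150,468)]: print('topcorner',atz(P['top'],z2p(c,'top'),.016))
for c in [(114,388),(298,342),(400,488),(198,552)]: print('sidecorner',atz(P['side'],z2p(c,'side'),.016))
for z,c in [(.016,(158,278)),(.016,(173,442)),(.016,(338,430))]:print('bolt',atz(P['top'],z2p(c,'top'),.018))
print('clamp top corners',[atz(P['top'],z2p(c,'top'),.173)[:2].round(4) for c in [(277,297),(342,292),(346,358),(283,364)]])
print('grip top',[atz(P['top'],z2p(c,'top'),.200)[:2].round(4) for c in [(288,236),(355,230),(358,268),(293,272)]])
for t in ['rack','rack_groove']:
  for n in P: print(t,n,[(atz(P[n],r['xy'],0 if t=='rack' else .012)[:2].round(4),round(r['conf'],2)) for r in ctrl.landmark_of(t,P[n])])
for n,b in (('side',(210,140,90,90)),('top',(165,140,90,80))):
    im=cv2.imread(f'pics/{n}1.png')[b[1]:b[1]+b[3],b[0]:b[0]+b[2]]; cv2.imwrite(f'pics/rack_{n}.png',cv2.resize(im,None,fx=6,fy=6,interpolation=2))
E
```

```text
gauge_grip [ 0.5873 -0.1535  0.2006] [0.0026 0.0026]
gauge_eye [ 0.5878 -0.1513  0.1613] [0.0015 0.0015]
hook_root [ 0.5626 -0.1482  0.1659] [0.0014 0.0014]
hook_bend [ 0.6014 -0.1504  0.1676] [0.0034 0.0034]
stand [ 5.559e-01 -1.592e-01  4.000e-04] [0.0019 0.0019]
mate [0.5627 0.156  0.0208] [0.0022 0.0022]
bowl [ 0.6759  0.0069 -0.0108] [0.0023 0.0023]
tipend [ 0.65731339 -0.14829376  0.18697039] [np.float64(0.0006710559652941087), np.float64(0.0006710559652941666)]
topcorner [ 0.61965474 -0.08591184  0.016     ]
topcorner [ 0.62680495 -0.21640892  0.016     ]
topcorner [ 0.501499   -0.21953384  0.016     ]
topcorner [ 0.4931203 -0.093364   0.016    ]
sidecorner [ 0.49220868 -0.0970177   0.016     ]
sidecorner [ 0.61768962 -0.09186697  0.016     ]
sidecorner [ 0.62366036 -0.21972718  0.016     ]
sidecorner [ 0.4990688  -0.22833363  0.016     ]
bolt [ 0.60814533 -0.10056066  0.018     ]
bolt [ 0.50849098 -0.10727252  0.018     ]
bolt [ 0.51476466 -0.20727815  0.018     ]
clamp top corners [array([ 0.5706, -0.1359]), array([ 0.5729, -0.1695]), array([ 0.5389, -0.1704]), array([ 0.5361, -0.138 ])]
grip top [array([ 0.5967, -0.1359]), array([ 0.5995, -0.1696]), array([ 0.5804, -0.1704]), array([ 0.5786, -0.1379])]
rack side [(array([0.4018, 0.3269]), 0.92), (array([0.5249, 0.1548]), 0.88), (array([0.3513, 0.0938]), 0.79), (array([ 0.34  , -0.1096]), 0.55)]
rack top [(array([0.3463, 0.0856]), 0.97), (array([ 0.342 , -0.1018]), 0.95), (array([0.531 , 0.1602]), 0.88), (array([0.4138, 0.337 ]), 0.74)]
rack_groove side [(array([ 0.3115, -0.1147]), 0.93), (array([0.3167, 0.098 ]), 0.92), (array([0.5087, 0.1599]), 0.8), (array([0.5639, 0.1668]), 0.64), (array([0.3838, 0.3205]), 0.6), (array([0.7018, 0.0931]), 0.25)]
rack_groove top [(array([0.3201, 0.0983]), 0.98), (array([0.4982, 0.1649]), 0.72), (array([ 0.3209, -0.1119]), 0.65), (array([0.3893, 0.3405]), 0.61), (array([ 0.5588, -0.1538]), 0.51)]
```

View pics/rack_side.png

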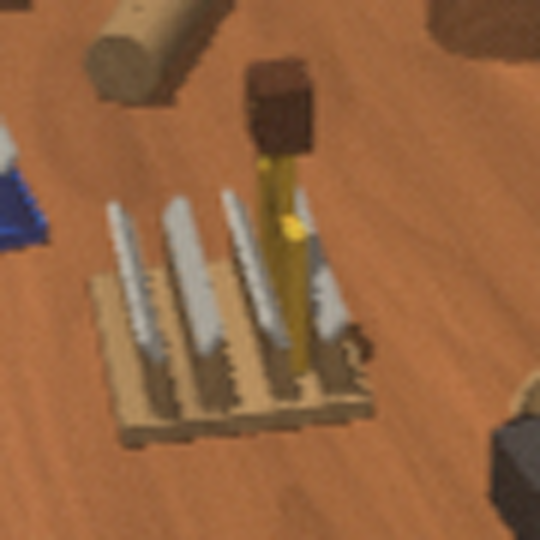

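View pics/rack_top.png

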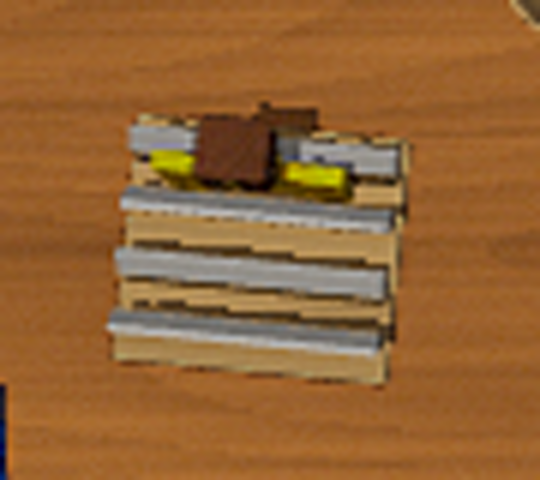

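Run:
```python
from h import *
import pickle
P={n:snap(n,n+'2') for n in('side','top')}
pickle.dump(P,open('P.pkl','wb'))
u=np.array([np.cos(.06),np.sin(.06),0])
# bend per-camera: landmark at z=.17
tips={'side':z2p((430,161),'side'),'top':z2p((303,122),'top')}
for n in P:
    bs=[ctrl.landmark_of('hook_bend',P[n])[0]['xy']]; b=atz(P[n],bs[0],.170)
    print(n,bs,b.round(4),'root',[atz(P[n],r['xy'],.17).round(4) for r in ctrl.landmark_of('hook_root',P[n])[:1]],'tip obs',np.round(tips[n],1))
    for a in [.26,.35,.42,.49,.6,.72]:
        t=b+.06*np.array([u[0]*np.cos(a),u[1]*np.cos(a),np.sin(a)]); m=t+(-.011*np.cos(a)-.012*np.sin(a))*u+np.array([0,0,-.011*np.sin(a)+.012*np.cos(a)])
        print(a,np.round(proj(P[n],t),1),'barb',np.round(proj(P[n],m),1))
p=P['top'];im=lambda c:((c[0]+.5)/6-.5+165,(c[1]+.5)/6-.5+140)
for c in [(112,360),(386,382),(407,143),(137,117)]: print('rack top',atz(p,im(c),.012).round(4))
for c in [(108,320),(380,345),(117,258),(388,285)]: print('lips top',atz(p,im(c),.045).round(4))
p=P['side'];im=lambda c:((c[0]+.5)/6-.5+210,(c[1]+.5)/6-.5+140)
for c in [(122,436),(372,405),(92,280)]: print('rack side',atz(p,im(c),.012).round(4))
a=cv2.imread('pics/side2.png')[180:225,300:365]; cv2.imwrite('pics/tipz.png',cv2.resize(a,None,fx=12,fy=12,interpolation=2))
```

```text
side [[326.1, 212.1]] [ 0.5975 -0.1609  0.17  ] root [array([ 0.5632, -0.1435,  0.17  ])] tip obs [352.5 195.6]
0.26 [354.2 199. ] barb [348.4 196.7]
0.35 [353.8 197. ] barb [347.6 195.2]
0.42 [353.3 195.4] barb [346.8 194.2]
0.49 [352.7 194. ] barb [345.9 193.2]
0.6 [351.5 191.8] barb [344.3 191.9]
0.72 [349.9 189.7] barb [342.3 190.7]
top [[336.0, 140.0]] [ 0.6076 -0.149   0.17  ] root [array([ 0.5582, -0.1477,  0.17  ])] tip obs [336.9 116.7]
0.26 [335.4 113.7] barb [336.8 118.6]
0.35 [336.  113.8] barb [337.4 119.1]
0.42 [336.5 114. ] barb [337.8 119.7]
0.49 [336.9 114.3] barb [338.2 120.4]
0.6 [337.7 115.1] barb [338.8 121.6]
0.72 [338.5 116.4] barb [339.4 123.3]
rack top [0.4806 0.2291 0.012 ]
rack top [0.4694 0.1067 0.012 ]
rack top [0.5775 0.0966 0.012 ]
rack top [0.5903 0.2184 0.012 ]
lips top [0.4964 0.2254 0.045 ]
lips top [0.4843 0.1077 0.045 ]
lips top [0.5233 0.2216 0.045 ]
lips top [0.5104 0.1041 0.045 ]
rack side [0.4651 0.0971 0.012 ]
rack side [0.5745 0.0867 0.012 ]
rack side [0.479  0.2206 0.012 ]
```

View pics/tipz.png

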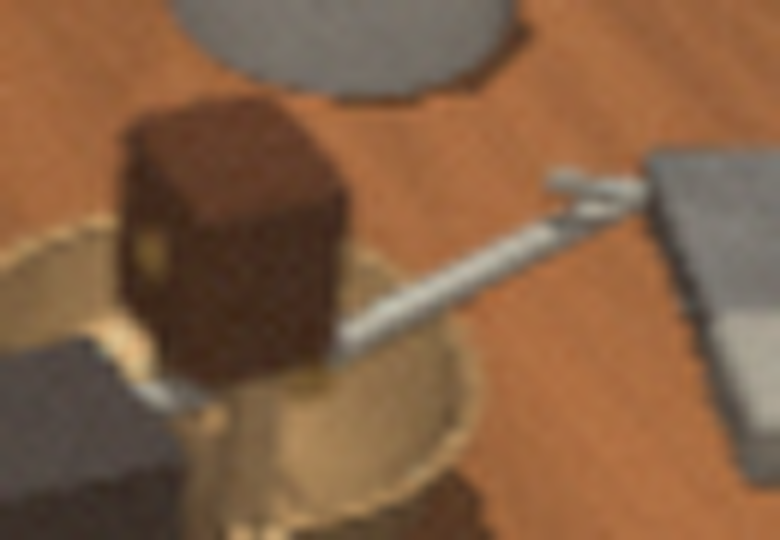

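```bash
cat >> h.py <<'E'
def Rt(yaw_deg,a=0.):
    y=np.radians(yaw_deg); M=np.array([[-np.cos(a),0,np.sin(a)],[0,1,0],[-np.sin(a),0,-np.cos(a)]]); return R.from_euler('z',y)*R.from_matrix(M)
def row(pos,rot,label=''):
    p,r,s=pose(); d=r.inv().apply(np.array(pos)-p)/.25; w=(r.inv()*rot).as_rotvec()/(2*np.pi)
    n=max(np.linalg.norm(d)*250/50,np.linalg.norm(w)*360/8.59); print(label,d.round(4),w.round(4),'rows>=%.1f'%n)
def tool2w(v): 
    p,r,s=pose(); return r.apply(v)
def st():
    p,r,s=pose(); m=r.as_matrix(); print('t',round(s['time_s'],2),'p',p.round(4),'tilt',np.arctan2(np.hypot(m[0,2],m[1,2]),-m[2,2]).round(4),'yaw',np.degrees(np.arctan2(-m[0,1],m[1,1])).round(2),'F',np.round(s['wrist_force'],2),'T',np.round(s['wrist_torque'],2),'gap',round(s['finger_gap'],4)); return s
E
python3 - <<'E'
from h import *
st()
row([.30,.40,.30],Rt(3.5)); row([.46,.20,.30],Rt(3.5)); row([.587,-.152,.29],Rt(3.5))
E
```

```text
t 3.1 p [0.1626 0.6293 0.1871] tilt 0.0 yaw -14.48 F [ 0.56 -0.4   0.62] T [ 0.06 -0.01 -0.04] gap 0.0931
 [-0.7617 -0.7507 -0.4514] [-0.     -0.     -0.0499] rows>=5.8
 [-1.5814 -1.3652 -0.4514] [-0.     -0.     -0.0499] rows>=10.7
 [-2.4253 -2.6015 -0.4113] [-0.     -0.     -0.0499] rows>=17.9
```

Emit:
carry_out --steps "1 -0.2 -0.2 -0.45 0 0 -0.01; 1 -0.4 -0.4 -0.45 0 0 -0.03; 1 -0.6 -0.6 -0.45 0 0 -0.05; 1 -0.76 -0.75 -0.45 0 0 -0.05; 1 -0.88 -0.87 -0.45 0 0 -0.05; 1 -1 -0.96 -0.45 0 0 -0.05; 1 -1 -0.96 -0.45 0 0 -0.05; 1 -1 -0.96 -0.45 0 0 -0.05"

```text
time_s: 3.9
ee_pos: [0.3471, 0.3306, 0.3005]
eef_rot: [0.001, -0.028, 1.0, -0.0]
wrist_force: [0.1, 0.6, 0.6]
finger_gap: 0.093
```

Run:
```python
from h import *
st()
row([.46,.20,.30],Rt(3.5)); row([.587,-.02,.29],Rt(3.5));row([.587,-.152,.29],Rt(3.5))
```

```text
t 3.9 p [0.3471 0.3306 0.3005] tilt 0.0021 yaw 3.23 F [0.13 0.57 0.64] T [0.05 0.   0.01] gap 0.093
 [-0.4215 -0.547   0.0032] [-0.0001  0.0003 -0.0008] rows>=3.5
 [-0.8791 -1.4542  0.0447] [-0.0001  0.0003 -0.0008] rows>=8.5
 [-0.8494 -1.9813  0.045 ] [-0.0001  0.0003 -0.0008] rows>=10.8
```

Emit:
carry_out --steps "1 -0.15 -0.16 0 0 0 0; 1 -0.3 -0.32 0 0 0 0; 1 -0.45 -0.48 0 0 0 0; 1 -0.6 -0.64 0.02 0 0 -0.001; 1 -0.75 -0.8 0.04 0 0 -0.001; 1 -0.86 -0.95 0.04 0 0 -0.001; 1 -0.86 -1 0.04 0 0 -0.001; 1 -0.86 -1 0.04 0 0 -0.001"

```text
time_s: 4.7
ee_pos: [0.5781, 0.0852, 0.2904]
eef_rot: [0.001, -0.026, 1.0, -0.003]
wrist_force: [0.3, -0.9, -0.1]
finger_gap: 0.0931
```

Run:
```python
from h import *
st()
row([.587,-.152,.29],Rt(3.5))
```

```text
t 4.7 p [0.5781 0.0852 0.2904] tilt 0.0064 yaw 2.94 F [ 0.33 -0.87 -0.06] T [ 0.03  0.02 -0.01] gap 0.0931
 [ 0.0132 -0.9495  0.0073] [-0.0009  0.0004 -0.0016] rows>=4.7
```

Emit:
carry_out --steps "1 0.003 -0.19 0 0 0 -0.001; 1 0.006 -0.38 0 0 0 -0.001; 1 0.009 -0.57 0 0 0 -0.001; 1 0.012 -0.76 0 0 0 -0.0016; 1 0.013 -0.95 0.007 -0.0009 0.0004 -0.0016; 1 0.013 -0.95 0.007 -0.0009 0.0004 -0.0016; 1 0.013 -0.95 0.007 -0.0009 0.0004 -0.0016; 1 0.013 -0.95 0.007 -0.0009 0.0004 -0.0016"

```text
time_s: 5.5
ee_pos: [0.5875, -0.1494, 0.2901]
eef_rot: [0.0, -0.032, 0.999, 0.001]
wrist_force: [0.3, 0.3, -0.3]
finger_gap: 0.093
```

Run:
```python
from h import *
st()
P={n:snap(n,n+'3') for n in('wrist','side')}
for t in ['gauge_grip','gauge_eye','hook_bend','hook_tip','stand']:
  for n in P:
    print(t,n,[(np.round(r['xy'],1).tolist(),round(r['conf'],2), atz(P[n],r['xy'],{'gauge_grip':.198,'gauge_eye':.164,'hook_bend':.17,'hook_tip':.198,'stand':0}[t])[:2].round(4)) for r in ctrl.landmark_of(t,P[n])[:2]])
```

```text
t 5.5 p [ 0.5875 -0.1494  0.2901] tilt 0.0018 yaw 3.7 F [ 0.34  0.32 -0.35] T [0.07 0.01 0.01] gap 0.093
gauge_grip wrist [([259.3, 185.5], 0.72, array([ 0.5856, -0.1503])), ([260.5, 140.7], 0.49, array([ 0.5385, -0.1521]))]
gauge_grip side [([318.4, 196.5], 0.78, array([ 0.5861, -0.1461])), ([305.5, 213.4], 0.42, array([ 0.5435, -0.1867]))]
gauge_eye wrist [([256.0, 177.3], 0.79, array([ 0.5839, -0.1543]))]
gauge_eye side [([314.1, 213.4], 0.8, array([ 0.5781, -0.1509])), ([304.4, 213.7], 0.3, array([ 0.5604, -0.1464]))]
hook_bend wrist [([255.0, 192.3], 0.57, array([ 0.6007, -0.1544]))]
hook_bend side [([302.2, 280.4], 0.42, array([ 0.491 , -0.3041]))]
hook_tip wrist [([254.0, 242.9], 0.64, array([ 0.6522, -0.152 ])), ([255.3, 157.6], 0.41, array([ 0.5561, -0.1563]))]
hook_tip side [([352.7, 189.9], 0.68, array([ 0.6571, -0.1452]))]
stand wrist [([258.9, 143.6], 0.66, array([ 0.5577, -0.1529]))]
stand side [([299.3, 279.6], 0.93, array([ 0.5548, -0.1576]))]
```

View pics/wrist3.png

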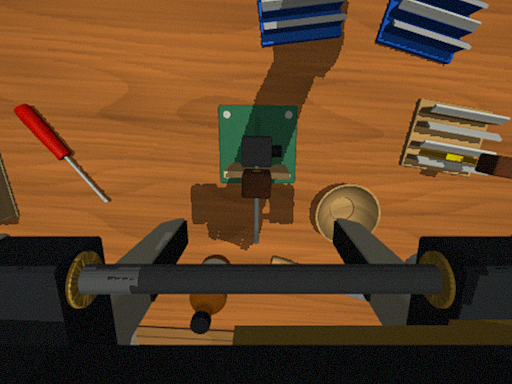

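View pics/side3.png

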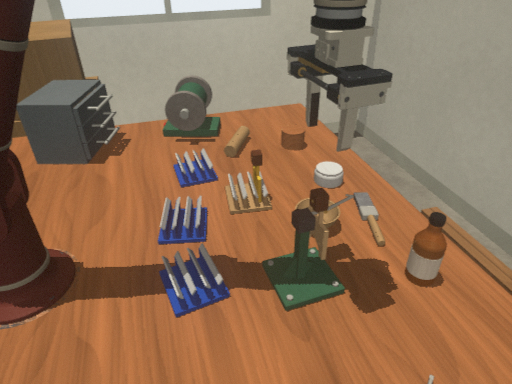

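Wrist view: grip block at (257,183), hook tip at (257,240), and the stand edges are square with the image, so yaw matches. I'll descend around the block.

Run:
```python
from h import *
st(); row([.587,-.152,.22],Rt(3.5)); row([.587,-.152,.179],Rt(3.5))
```

```text
t 6.1 p [ 0.5871 -0.1521  0.2901] tilt 0.0004 yaw 3.51 F [-0.48 -0.16 -0.19] T [-0.   -0.02  0.04] gap 0.0929
 [2.000e-04 7.000e-04 2.803e-01] [-0.0001 -0.      0.    ] rows>=1.4
 [1.000e-04 7.000e-04 4.443e-01] [-0.0001 -0.      0.    ] rows>=2.2
```

Emit:
carry_out --steps "1 0 0 0.1 0 0 0; 1 0 0 0.2 0 0 0; 1 0 0 0.3 0 0 0; 1 0 0 0.38 0 0 0; 1 0 0 0.444 0 0 0; 1 0 0 0.444 0 0 0; 1 0 0 0.444 0 0 0; 1 0 0 0.444 0 0 0"

```text
time_s: 6.9
ee_pos: [0.588, -0.1525, 0.1804]
eef_rot: [0.001, -0.031, 1.0, -0.001]
wrist_force: [0.6, -0.8, 0.5]
finger_gap: 0.0934
```

Run:
```python
from h import *
st()
p=snap('wrist','wrist4'); p=snap('side','side4')
a=p['frame'][130:250,260:400]; cv2.imwrite('pics/side4z.png',cv2.resize(a[:,:,::-1],None,fx=5,fy=5,interpolation=2))
```

```text
t 6.9 p [ 0.588  -0.1525  0.1804] tilt 0.0025 yaw 3.5 F [ 0.61 -0.79  0.51] T [ 0.04 -0.01  0.  ] gap 0.0934
```

View pics/wrist4.png

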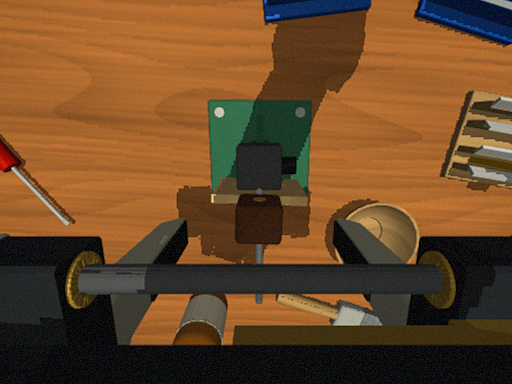

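View pics/side4z.png

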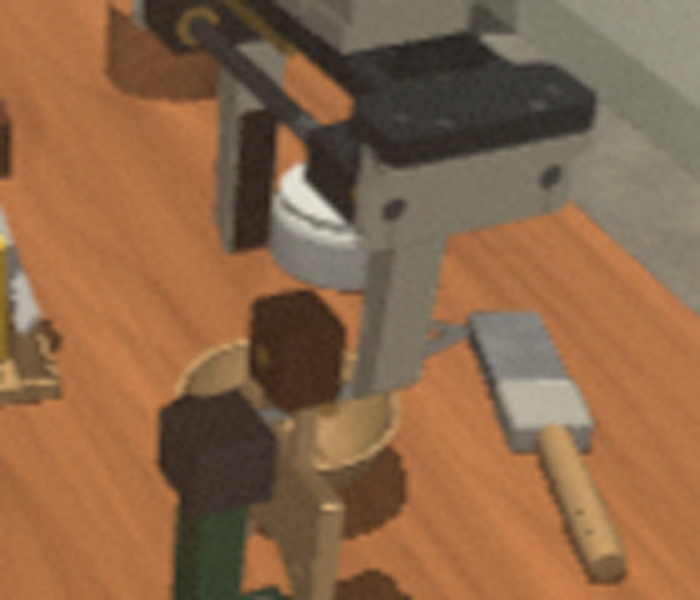

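Run:
```python
from h import *
s=st()
pp,r,_=pose()
P={n:ctrl.read_camera(n) for n in('wrist','side','top')}
g=pp-r.apply([0,0,.019])
for n,p in P.items():
    print(n,'grasp',np.round(proj(p,g),1),'tcp',np.round(proj(p,pp),1),'blk top corners',[np.round(proj(p,g+np.array([dx,dy,.017])),0).tolist() for dx in(-.013,.013) for dy in(-.015,.015)],'tip near',np.round(proj(p,pp+r.apply([0,-.0465,0])),1))
    if n!='top':
        print([(t,np.round(x['xy'],1),x['conf']) for t in('gauge_grip','gauge_eye') for x in ctrl.landmark_of(t,p)[:1]])
```

```text
t 7.0 p [ 0.5878 -0.1524  0.1803] tilt 0.0024 yaw 3.51 F [-0.01 -0.09  1.04] T [ 0.04 -0.02 -0.02] gap 0.0928
wrist grasp [260.3 225.4] tcp [260.2 216.1] blk top corners [[237.0, 214.0], [286.0, 217.0], [235.0, 253.0], [283.0, 256.0]] tip near [198.1 216.1]
[('gauge_grip', array([258.5, 217. ]), 0.58), ('gauge_eye', array([257.8, 205.3]), 0.71)]
side grasp [320.7 197.6] tcp [319.9 206. ] blk top corners [[318.0, 196.0], [312.0, 187.0], [332.0, 193.0], [325.0, 184.0]] tip near [332.4 220.6]
[('gauge_grip', array([319., 198.]), 0.57), ('gauge_eye', array([317. , 214.6]), 0.64)]
top grasp [341. 146.] tcp [338.8 147.6] blk top corners [[350.0, 150.0], [336.0, 150.0], [350.0, 139.0], [336.0, 139.0]] tip near [358.9 146.2]
```

The block's top face (rows ~205–244) sits about 4–6 mm further towards the post than the pads. I'll shift 4 mm that way and close.

Emit:
carry_out --steps "1 0.016 0 0 0 0 0; 1 0.016 0 0.004 0 0 0; 1 0.016 0 0.004 0 0 0; 0.5 0.016 0 0.004 0 0 0; 0.3 0.016 0 0.004 0 0 0; 0.2 0.016 0 0.004 0 0 0; 0 0.016 0 0.004 0 0 0; 0 0.016 0 0.004 0 0 0; 0 0.016 0 0.004 0 0 0; 0 0.016 0 0.004 0 0 0" --newtons 25

```text
time_s: 8.35
ee_pos: [0.5831, -0.1524, 0.1782]
eef_rot: [0.0, -0.031, 1.0, -0.0]
wrist_force: [-0.2, -0.1, 0.1]
finger_gap: 0.0415
```

Run:
```python
from h import *
st()
p=snap('wrist','wrist5')
```

```text
t 8.35 p [ 0.5831 -0.1524  0.1782] tilt 0.0004 yaw 3.51 F [-0.2  -0.07  0.07] T [ 0.02 -0.05 -0.02] gap 0.0415
```

View pics/wrist5.png

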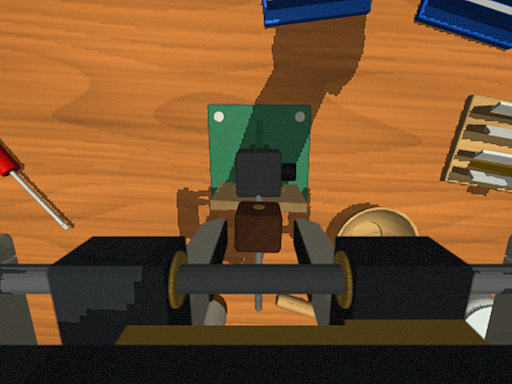

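Gap is 41 mm and still closing; the fingers at (205,250) and (315,250) straddle the block. I'll keep closing.

Emit:
carry_out --steps "0 0 0 0 0 0 0; 0 0 0 0 0 0 0; 0 0 0 0 0 0 0; 0 0 0 0 0 0 0; 0 0 0 0 0 0 0; 0 0 0 0 0 0 0" --newtons 25

```text
time_s: 9.0
ee_pos: [0.5831, -0.1526, 0.1783]
eef_rot: [0.0, -0.031, 1.0, -0.0]
wrist_force: [-0.5, 0.0, 1.0]
finger_gap: 0.0295
```

Run:
```python
from h import *
s=st(); pp,r,_=pose()
P={n:snap(n,n+'6') for n in('wrist','side')}
for n,p in P.items():
    print(n,'grasp',np.round(proj(p,pp-r.apply([0,0,.019])),1),'eye',np.round(proj(p,pp+r.apply([0,0,.015])),1))
    for t in('gauge_grip','gauge_eye','hook_bend','hook_tip'): print([(t,np.round(x['xy'],1),x['conf'])  for x in ctrl.landmark_of(t,p)[:1]])
```

```text
t 9.0 p [ 0.5831 -0.1526  0.1783] tilt 0.0006 yaw 3.51 F [-0.51  0.01  0.96] T [-0.13  0.04 -0.  ] gap 0.0295
wrist grasp [260.2 225.4] eye [260.2 209.8]
[('gauge_grip', array([258.5, 225.8]), 0.89)]
[('gauge_eye', array([255.8, 210.5]), 0.73)]
[]
[('hook_tip', array([260.3, 311.8]), 0.92)]
side grasp [318.3 199. ] eye [316.9 213.8]
[('gauge_grip', array([317.4, 197.3]), 0.75)]
[('gauge_eye', array([317.5, 211.8]), 0.6)]
[('hook_bend', array([324.2, 212.5]), 0.84)]
[('hook_tip', array([353.3, 195.3]), 0.87)]
```

View pics/wrist6.png

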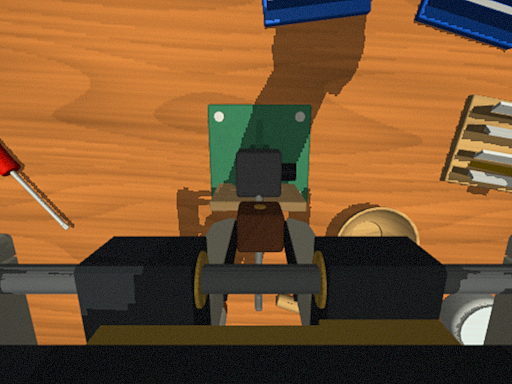

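Grip holds at 29.5 mm and the pads are centred (225.4 vs 225.8). Now I'll raise the gauge 6 mm to free it, which also gives me the weight baseline.

Emit:
carry_out --steps "0 0 0 -0.012 0 0 0; 0 0 0 -0.024 0 0 0; 0 0 0 -0.024 0 0 0; 0 0 0 -0.024 0 0 0; 0 0 0 -0.024 0 0 0"

```text
time_s: 10.0
ee_pos: [0.583, -0.1524, 0.1841]
eef_rot: [-0.0, -0.031, 1.0, -0.0]
wrist_force: [-0.3, 0.5, -1.3]
finger_gap: 0.0299
```

Run:
```python
from h import *
for i in range(3): s=st(); p=snap('side','side7') if i<2 else 0
a=p['frame'] if p else cv2.imread('pics/side7.png')[:,:,::-1]
a=a[150:260,270:380]; cv2.imwrite('pics/side7z.png',cv2.resize(a[:,:,::-1],None,fx=5,fy=5,interpolation=2))
```

```text
t 10.0 p [ 0.583  -0.1524  0.1841] tilt 0.0004 yaw 3.51 F [-0.32  0.46 -1.31] T [-0.02  0.06  0.  ] gap 0.0299
t 10.05 p [ 0.583  -0.1524  0.1841] tilt 0.0004 yaw 3.51 F [ 0.19 -0.58 -1.32] T [ 0.03  0.02 -0.06] gap 0.0298
t 10.1 p [ 0.583  -0.1524  0.1841] tilt 0.0004 yaw 3.51 F [ 0.11  0.22 -0.83] T [ 0.    0.04 -0.02] gap 0.0296
```

View pics/side7z.png

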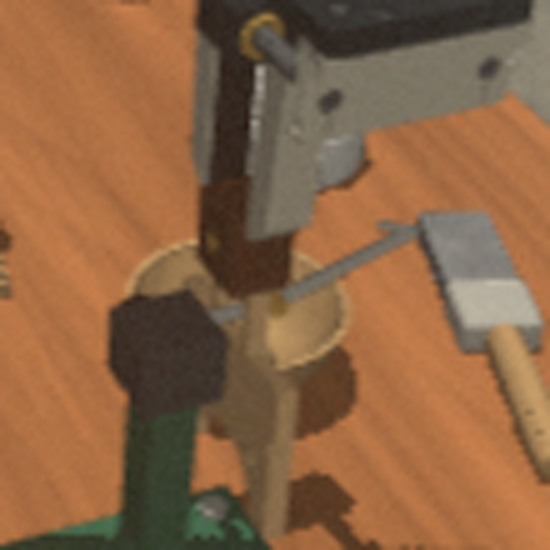

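Run:
```python
from h import *
p=ctrl.read_camera('side')
u=np.array([np.cos(.061),np.sin(.061),0])
for x in np.arange(.590,.612,.003):
    b=np.array([x,-.1525+(x-.583)*.061,.17]);print(round(x,3),np.round(proj(p,b),1),[ (a,np.round(np.array(proj(p,b+.06*np.array([u[0]*np.cos(a),u[1]*np.cos(a),np.sin(a)])))-proj(p,b),1)) for a in(.26,.32,.38,.44)] if x<.5906 or x>.608 else '')
q=ctrl.read_camera('top')
for x in (.598,.602,.606):
  for a in (.26,.32,.38):
    b=np.array([x,-.1525+(x-.583)*.061,.17]);print(x,a,'top tip',np.round(proj(q,b+.06*np.array([u[0]*np.cos(a),u[1]*np.cos(a),np.sin(a)])),1))
```

```text
0.59 [320.4 210.1] [(0.26, array([ 27.9, -13. ])), (0.32, array([ 27.7, -14.4])), (0.38, array([ 27.3, -15.7])), (0.44, array([ 26.9, -17. ]))]
0.593 [321.8 209.8] 
0.596 [323.3 209.4] 
0.599 [324.7 209.1] 
0.602 [326.1 208.8] 
0.605 [327.5 208.4] 
0.608 [328.9 208.1] 
0.611 [330.3 207.7] [(0.26, array([ 27.6, -12.8])), (0.32, array([ 27.4, -14.2])), (0.38, array([ 27.1, -15.6])), (0.44, array([ 26.6, -16.8]))]
0.598 0.26 top tip [336.6 117.8]
0.598 0.32 top tip [337.  117.8]
0.598 0.38 top tip [337.4 118. ]
0.602 0.26 top tip [336.4 116.1]
0.602 0.32 top tip [336.8 116.1]
0.602 0.38 top tip [337.2 116.3]
0.606 0.26 top tip [336.3 114.4]
0.606 0.32 top tip [336.7 114.4]
0.606 0.38 top tip [337.1 114.5]
```

Emit:
carry_out --steps "0 0 0 -0.01 0 0 0; 0 0 0 -0.018 0 0 0; 0 0 0 -0.018 0 0 0; 0 0 0 -0.018 0 0 0"

```text
time_s: 10.6
ee_pos: [0.5831, -0.1525, 0.1888]
eef_rot: [0.0, -0.031, 1.0, -0.0]
wrist_force: [0.1, 0.3, -1.3]
finger_gap: 0.0295
```

Emit:
carry_out --steps "0 0 0 -0.004 0 0 0; 0 0 0 -0.004 0 0 0; 0 0 0 -0.004 0 0 0"

```text
time_s: 10.9
ee_pos: [0.5831, -0.1525, 0.1898]
eef_rot: [0.0, -0.031, 1.0, -0.0]
wrist_force: [0.0, 0.5, -0.7]
finger_gap: 0.0298
```

Emit:
carry_out --steps "0 0 0 -0.003 0 0 0; 0 0 0 -0.003 0 0 0; 0 0 0 -0.003 0 0 0"

```text
time_s: 11.2
ee_pos: [0.583, -0.1524, 0.1904]
eef_rot: [-0.0, -0.031, 1.0, -0.0]
wrist_force: [0.4, -0.5, -1.7]
finger_gap: 0.0296
```

Emit:
carry_out --steps "0 0 0 -0.003 0 0 0; 0 0 0 -0.003 0 0 0; 0 0 0 -0.003 0 0 0"

```text
time_s: 11.5
ee_pos: [0.5827, -0.1524, 0.1906]
eef_rot: [-0.0, -0.031, 1.0, -0.0]
wrist_force: [0.8, 0.0, -5.7]
finger_gap: 0.0295
```

Emit:
carry_out --steps "0 0 0 -0.003 0 0 0; 0 0 0 -0.003 0 0 0; 0 0 0 -0.003 0 0 0"

```text
time_s: 11.8
ee_pos: [0.5824, -0.1524, 0.1907]
eef_rot: [-0.001, -0.031, 1.0, -0.0]
wrist_force: [1.8, -0.5, -8.1]
finger_gap: 0.0296
```

Contact with the hook's underside felt at TCP z=0.1904, so the eye centre is 14.4 mm below the TCP. I'll back off, tilt 0.33 rad and move onto the tip.

```bash
cat >> h.py <<'E'
YAW=3.5; U=np.array([np.cos(np.radians(YAW)),np.sin(np.radians(YAW)),0]); Z=np.array([0,0,1.])
BEND=np.array([.601,-.1525+.018*.061,.170]); EO=.0144
def eyerow(s,z,a,l=''):
    e=BEND+U*s/1000+Z*z/1000; r=Rt(YAW,a); row(e-r.apply([0,0,EO]),r,l)
def tiprow(d,h,b,a,l=''): eyerow(d*np.cos(b)-h*np.sin(b),d*np.sin(b)+h*np.cos(b),a,l)
def eyenow():
    p,r,s=pose(); e=p+r.apply([0,0,EO])-BEND; print('eye rel bend mm s,y,z',(1000*np.array([e@U,e@np.cross(Z,U),e[2]])).round(2)); return e
E
python3 - <<'E'
from h import *
st();eyenow();b=.33
eyerow(-18,0,0,'A');eyerow(-15,0,.17,'A2');eyerow(-12,0,b,'B');eyerow(0,2,b,'C');tiprow(12,3.5,b,b,'D');tiprow(24,4,b,b,'E')
E
```

```text
t 11.8 p [ 0.5824 -0.1524  0.1907] tilt 0.002 yaw 3.5 F [ 1.75 -0.46 -8.12] T [-0.15 -0.27  0.03] gap 0.0296
eye rel bend mm s,y,z [-18.65   0.1    6.32]
A [-0.0025 -0.0004  0.0253] [-0.     -0.0003  0.    ] rows>=0.1
A2 [-0.0048 -0.0004  0.0261] [-0.     -0.0274  0.    ] rows>=1.1
B [-0.0079 -0.0004  0.0284] [-0.     -0.0528  0.    ] rows>=2.2
C [-0.0558 -0.0004  0.0203] [-0.     -0.0528  0.    ] rows>=2.2
D [-0.0967 -0.0004 -0.0006] [-0.     -0.0528  0.    ] rows>=2.2
E [-0.1414 -0.0004 -0.0181] [-0.     -0.0528  0.    ] rows>=2.2
```

Emit:
carry_out --steps "0 -0.001 0 0.025 0 0 0; 0 -0.001 0 0.025 0 0 0; 0 -0.003 0 0.0255 0 -0.014 0; 0 -0.005 0 0.026 0 -0.027 0; 0 -0.0065 0 0.027 0 -0.04 0; 0 -0.008 0 0.028 0 -0.0528 0; 0 -0.008 0 0.028 0 -0.0528 0; 0 -0.008 0 0.028 0 -0.0528 0"

```text
time_s: 12.6
ee_pos: [0.5849, -0.1526, 0.1847]
eef_rot: [0.164, -0.03, 0.986, 0.005]
wrist_force: [0.3, 0.1, -0.9]
finger_gap: 0.0294
```

Run:
```python
from h import *
st();eyenow();b=.33
eyerow(-6,1,b,'B');eyerow(0,2,b,'C');tiprow(6,3,b,b,'D');tiprow(12,3.5,b,b,'D');tiprow(18,3.5,b,b,'D');tiprow(24,4,b,b,'E')
```

```text
t 12.6 p [ 0.5849 -0.1526  0.1847] tilt 0.3301 yaw 3.48 F [ 0.28  0.07 -0.89] T [0.05 0.43 0.05] gap 0.0294
eye rel bend mm s,y,z [-11.5   -0.23   1.07]
B [-0.0207  0.0009  0.0074] [-0.0001  0.     -0.    ] rows>=0.1
C [-0.0447  0.0009  0.0114] [-0.0001  0.     -0.    ] rows>=0.2
D [-0.0662  0.0009  0.007 ] [-0.0001  0.     -0.    ] rows>=0.3
D [-0.0902  0.0009  0.005 ] [-0.0001  0.     -0.    ] rows>=0.5
D [-0.1142  0.0009  0.005 ] [-0.0001  0.     -0.    ] rows>=0.6
E [-0.1382  0.0009  0.003 ] [-0.0001  0.     -0.    ] rows>=0.7
```

Emit:
carry_out --steps "0 -0.01 0 0.004 0 0 0; 0 -0.0207 0 0.0074 0 0 0; 0 -0.033 0 0.0094 0 0 0; 0 -0.0447 0 0.0114 0 0 0; 0 -0.0447 0 0.0114 0 0 0"

```text
time_s: 13.1
ee_pos: [0.5972, -0.1516, 0.1856]
eef_rot: [0.164, -0.03, 0.986, 0.005]
wrist_force: [0.0, -0.2, -2.0]
finger_gap: 0.0297
```

Run:
```python
from h import *
st();eyenow();b=.33
tiprow(6,3,b,b,'D');tiprow(12,3.5,b,b,'D');tiprow(18,3.5,b,b,'D');tiprow(24,4,b,b,'E')
```

```text
t 13.1 p [ 0.5972 -0.1516  0.1856] tilt 0.3304 yaw 3.53 F [ 0.   -0.25 -1.99] T [ 0.03  0.42 -0.03] gap 0.0297
eye rel bend mm s,y,z [0.87 0.03 2.02]
D [-0.0181 -0.0001 -0.0055] [-0.      0.0001  0.0001] rows>=0.1
D [-0.0421 -0.0002 -0.0075] [-0.      0.0001  0.0001] rows>=0.2
D [-0.0661 -0.0002 -0.0075] [-0.      0.0001  0.0001] rows>=0.3
E [-0.0901 -0.0002 -0.0094] [-0.      0.0001  0.0001] rows>=0.5
```

Emit:
carry_out --steps "0 -0.018 0 -0.0055 0 0 0; 0 -0.03 0 -0.0055 0 0 0; 0 -0.042 0 -0.0055 0 0 0; 0 -0.042 0 -0.0055 0 0 0"

```text
time_s: 13.5
ee_pos: [0.6073, -0.1509, 0.1906]
eef_rot: [0.165, -0.031, 0.986, 0.005]
wrist_force: [-0.4, 0.5, -1.1]
finger_gap: 0.0297
```

Emit:
carry_out --steps "0 -0.012 0 0 0 0 0; 0 -0.024 0 0 0 0 0; 0 -0.036 0 0 0 0 0; 0 -0.048 0 0 0 0 0; 0 -0.048 0 0 0 0 0"

```text
time_s: 14.0
ee_pos: [0.6192, -0.1501, 0.1948]
eef_rot: [0.165, -0.031, 0.986, 0.005]
wrist_force: [0.6, 0.3, -1.4]
finger_gap: 0.0296
```

```bash
cat >> h.py <<'E'
def tipnow(b):
    e=eyenow()*1000; s,z=e@U,e[2]; print('tip d,h',round(s*np.cos(b)+z*np.sin(b),2),round(-s*np.sin(b)+z*np.cos(b),2))
E
python3 - <<'E'
from h import *
st();tipnow(.33)
p=snap('side','side8');a=p['frame'][150:260,270:380]; cv2.imwrite('pics/side8z.png',cv2.resize(a[:,:,::-1],None,fx=5,fy=5,interpolation=2))
E
```

```text
t 14.0 p [ 0.6192 -0.1501  0.1948] tilt 0.3319 yaw 3.57 F [ 0.64  0.35 -1.45] T [-0.    0.41 -0.02] gap 0.0296
eye rel bend mm s,y,z [22.98  0.21 11.17]
tip d,h 25.36 3.12
```

View pics/side8z.png

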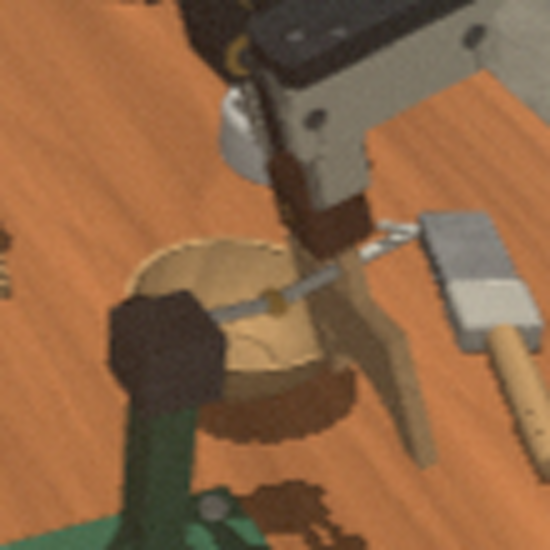

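The gauge is on the tip (knuckle at (277,302), tip end (416,230) in the zoom), no contact. Now I'll feel upward for the tip's underside.

Emit:
carry_out --steps "0 0 0 -0.006 0 0 0; 0 0 0 -0.006 0 0 0; 0 0 0 -0.006 0 0 0"

```text
time_s: 14.35
ee_pos: [0.6182, -0.1502, 0.1961]
eef_rot: [0.165, -0.031, 0.986, 0.005]
wrist_force: [-0.5, 0.6, -0.5]
finger_gap: 0.0294
```

Emit:
carry_out --steps "0 0 0 -0.003 0 0 0; 0 0 0 -0.003 0 0 0; 0 0 0 -0.003 0 0 0"

```text
time_s: 14.65
ee_pos: [0.6179, -0.1503, 0.1968]
eef_rot: [0.165, -0.031, 0.986, 0.005]
wrist_force: [0.3, 0.7, -0.8]
finger_gap: 0.0296
```

Emit:
carry_out --steps "0 0 0 -0.003 0 0 0; 0 0 0 -0.003 0 0 0; 0 0 0 -0.003 0 0 0"

```text
time_s: 14.95
ee_pos: [0.6177, -0.1503, 0.1975]
eef_rot: [0.165, -0.031, 0.986, 0.005]
wrist_force: [-0.6, 0.5, -1.3]
finger_gap: 0.0301
```

Emit:
carry_out --steps "0 0 0 -0.002 0 0 0; 0 0 0 -0.002 0 0 0; 0 0 0 -0.002 0 0 0"

```text
time_s: 15.25
ee_pos: [0.6175, -0.1503, 0.1979]
eef_rot: [0.165, -0.031, 0.986, 0.005]
wrist_force: [0.5, -0.4, -2.1]
finger_gap: 0.0295
```

Emit:
carry_out --steps "0 0 0 -0.002 0 0 0; 0 0 0 -0.002 0 0 0; 0 0 0 -0.002 0 0 0"

```text
time_s: 15.55
ee_pos: [0.6173, -0.1502, 0.198]
eef_rot: [0.165, -0.031, 0.986, 0.005]
wrist_force: [1.8, 0.2, -4.3]
finger_gap: 0.0296
```

Emit:
carry_out --steps "0 0 0 -0.002 0 0 0; 0 0 0 -0.002 0 0 0; 0 0 0 -0.002 0 0 0"

```text
time_s: 15.85
ee_pos: [0.617, -0.1502, 0.1981]
eef_rot: [0.164, -0.031, 0.986, 0.005]
wrist_force: [3.9, -0.9, -7.2]
finger_gap: 0.0298
```

Run:
```python
from h import *
st();tipnow(.33)
```

```text
t 15.85 p [ 0.617  -0.1502  0.1981] tilt 0.3302 yaw 3.55 F [ 3.88 -0.93 -7.15] T [-0.1   0.22 -0.11] gap 0.0298
eye rel bend mm s,y,z [20.71  0.23 14.43]
tip d,h 24.27 6.94
```

Emit:
carry_out --steps "0 0 0 0.01 0 0 0; 0 -0.02 0 0.01 0 0 0; 0 -0.04 0 0.01 0 0 0; 0 -0.06 0 0.01 0 0 0; 0 -0.065 0 0.008 0 0 0; 0 -0.065 0 0.008 0 0 0; 0 -0.065 0 0.004 0 0 0; 0 -0.065 0 0.004 0 0 0"

```text
time_s: 16.65
ee_pos: [0.6325, -0.1494, 0.2024]
eef_rot: [0.164, -0.03, 0.986, 0.005]
wrist_force: [-0.6, -0.9, -1.9]
finger_gap: 0.0296
```

Emit:
carry_out --steps "0 0 0 -0.002 0 0 0; 0 0 0 -0.002 0 0 0; 0 0 0 -0.002 0 0 0"

```text
time_s: 16.95
ee_pos: [0.6321, -0.1494, 0.2027]
eef_rot: [0.164, -0.03, 0.986, 0.005]
wrist_force: [0.1, 0.6, -1.9]
finger_gap: 0.0298
```

Run:
```python
from h import *
st();tipnow(.33)
```

```text
t 16.95 p [ 0.6321 -0.1494  0.2027] tilt 0.3297 yaw 3.53 F [ 0.07  0.59 -1.85] T [0.01 0.41 0.02] gap 0.0298
eye rel bend mm s,y,z [35.87  0.13 19.07]
tip d,h 40.11 6.42
```

Emit:
carry_out --steps "0 0 0 -0.003 0 0 0; 0 0 0 -0.003 0 0 0; 0 0 0 -0.003 0 0 0"

```text
time_s: 17.25
ee_pos: [0.6317, -0.1493, 0.2028]
eef_rot: [0.164, -0.03, 0.986, 0.005]
wrist_force: [2.6, -0.3, -6.3]
finger_gap: 0.0296
```

Emit:
carry_out --steps "0 0 0 -0.002 0 0 0; 0 0 0 -0.002 0 0 0; 0 0 0 -0.002 0 0 0"

```text
time_s: 17.55
ee_pos: [0.6315, -0.1493, 0.2028]
eef_rot: [0.163, -0.031, 0.986, 0.005]
wrist_force: [3.3, -0.3, -8.1]
finger_gap: 0.0297
```

Emit:
carry_out --steps "0 0 0 -0.002 0 0 0; 0 0 0 -0.002 0 0 0; 0 0 0 -0.002 0 0 0"

```text
time_s: 17.85
ee_pos: [0.6313, -0.1493, 0.2028]
eef_rot: [0.163, -0.031, 0.986, 0.005]
wrist_force: [4.2, -0.9, -9.4]
finger_gap: 0.0296
```

Run:
```python
from h import *
st();tipnow(.33)
```

```text
t 17.85 p [ 0.6313 -0.1493  0.2028] tilt 0.3279 yaw 3.54 F [ 4.24 -0.85 -9.45] T [-0.23 -0.   -0.1 ] gap 0.0296
eye rel bend mm s,y,z [34.97  0.26 19.2 ]
tip d,h 39.3 6.84
```

Contacts at d=24 and d=40 mm give the same height (6.6 vs 6.5 mm), so the tip angle is 0.325–0.33 rad, as tilted. I'll back off 1 mm and slide out along the tip, checking force.

Run:
```python
from h import *
b=.328
for d in (39,44,50,56,62,68,76): tiprow(d,5.5,b,b,d)
```

```text
39 [ 0.0012 -0.001   0.0057] [ 0.     -0.      0.0001] rows>=0.0
44 [-0.0188 -0.0011  0.0057] [ 0.     -0.      0.0001] rows>=0.1
50 [-0.0428 -0.0011  0.0057] [ 0.     -0.      0.0001] rows>=0.2
56 [-0.0668 -0.0011  0.0057] [ 0.     -0.      0.0001] rows>=0.3
62 [-0.0908 -0.0011  0.0057] [ 0.     -0.      0.0001] rows>=0.5
68 [-0.1148 -0.0011  0.0056] [ 0.     -0.      0.0001] rows>=0.6
76 [-0.1468 -0.0011  0.0056] [ 0.     -0.      0.0001] rows>=0.7
```

Emit:
carry_out --steps "0 0 0 0.006 0 0 0; 0 -0.01 0 0.006 0 0 0; 0 -0.02 0 0.006 0 0 0; 0 -0.03 0 0.006 0 0 0; 0 -0.03 0 0.006 0 0 0"

```text
time_s: 18.35
ee_pos: [0.6397, -0.1487, 0.2048]
eef_rot: [0.164, -0.031, 0.986, 0.005]
wrist_force: [-0.4, 1.2, -1.6]
finger_gap: 0.0297
```

Run:
```python
from h import *
st();tipnow(.328)
b=.328
for d in (50,56,62,68,76): tiprow(d,5.5,b,b,d)
```

```text
t 18.35 p [ 0.6397 -0.1487  0.2048] tilt 0.3298 yaw 3.56 F [-0.42  1.2  -1.62] T [-0.02  0.48 -0.02] gap 0.0297
eye rel bend mm s,y,z [43.47  0.29 21.15]
tip d,h 47.97 6.02
50 [-0.0082 -0.0012  0.0021] [-0.      0.0003  0.0002] rows>=0.0
56 [-0.0322 -0.0012  0.0021] [-0.      0.0003  0.0002] rows>=0.2
62 [-0.0562 -0.0012  0.0022] [-0.      0.0003  0.0002] rows>=0.3
68 [-0.0802 -0.0013  0.0022] [-0.      0.0003  0.0002] rows>=0.4
76 [-0.1122 -0.0013  0.0023] [-0.      0.0003  0.0002] rows>=0.6
```

Emit:
carry_out --steps "0 -0.006 0 0.002 0 0 0; 0 -0.014 0 0.002 0 0 0; 0 -0.022 0 0.002 0 0 0; 0 -0.022 0 0.002 0 0 0"

```text
time_s: 18.75
ee_pos: [0.6455, -0.1483, 0.2062]
eef_rot: [0.164, -0.031, 0.986, 0.005]
wrist_force: [-0.3, -0.3, -1.4]
finger_gap: 0.0294
```

Run:
```python
from h import *
st();tipnow(.328)
p=snap('side','side9');a=p['frame'][150:260,270:380]; cv2.imwrite('pics/side9z.png',cv2.resize(a[:,:,::-1],None,fx=5,fy=5,interpolation=2))
```

```text
t 18.75 p [ 0.6455 -0.1483  0.2062] tilt 0.3302 yaw 3.57 F [-0.26 -0.3  -1.44] T [-0.08  0.47  0.  ] gap 0.0294
eye rel bend mm s,y,z [49.26  0.35 22.59]
tip d,h 53.91 5.51
```

View pics/side9z.png

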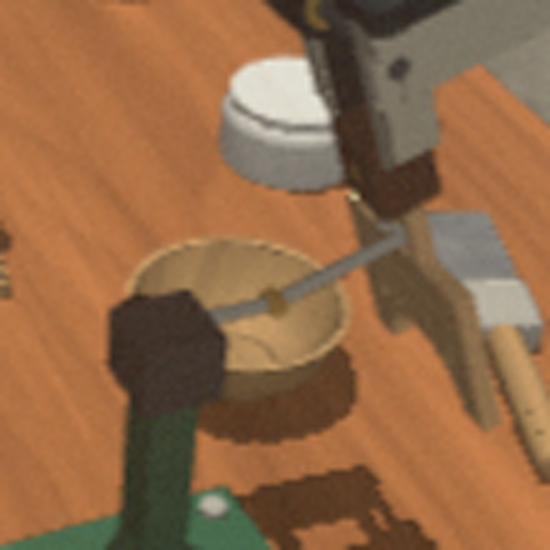

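The eye is now around the barb (tip enters the plate at (402,238) in the zoom) with no contact force. Carrying on outward.

Emit:
carry_out --steps "0 -0.008 0 0 0 0 0; 0 -0.016 0 0 0 0 0; 0 -0.024 0 0 0 0 0; 0 -0.024 0 0 0 0 0"

```text
time_s: 19.2
ee_pos: [0.6513, -0.1479, 0.2082]
eef_rot: [0.164, -0.031, 0.986, 0.005]
wrist_force: [0.7, 0.5, -0.9]
finger_gap: 0.0293
```

Emit:
carry_out --steps "0 -0.01 0 0 0 0 0; 0 -0.02 0 0 0 0 0; 0 -0.03 0 0 0 0 0; 0 -0.03 0 0 0 0 0"

```text
time_s: 19.6
ee_pos: [0.6589, -0.1473, 0.2108]
eef_rot: [0.165, -0.031, 0.986, 0.005]
wrist_force: [-0.1, 0.7, -0.7]
finger_gap: 0.0295
```

Run:
```python
from h import *
st();tipnow(.328)
p=snap('side','side10');a=p['frame'][130:260,270:400]; cv2.imwrite('pics/side10z.png',cv2.resize(a[:,:,::-1],None,fx=4.5,fy=4.5,interpolation=2))
```

```text
t 19.6 p [ 0.6589 -0.1473  0.2108] tilt 0.3309 yaw 3.6 F [-0.13  0.74 -0.71] T [ 0.03  0.44 -0.07] gap 0.0295
eye rel bend mm s,y,z [62.76  0.52 27.2 ]
tip d,h 68.18 5.53
```

View pics/side10z.png

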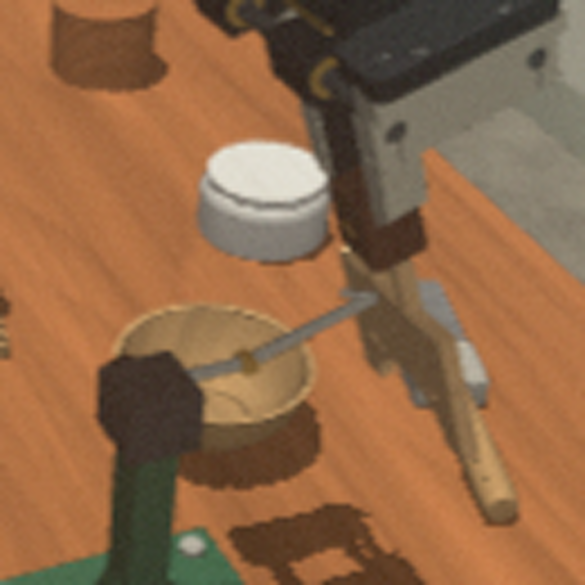

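Barb end at (375,298) in the zoom is clear of the plate. I'll go 25 mm further out along the tip, then raise and set the gauge upright.

Run:
```python
from h import *
b=.33
tiprow(80,5.5,b,b); tiprow(95,5.5,b,b)
row([.69,-.146,.26],Rt(3.5,.33),'up'); row([.69,-.146,.32],Rt(3.5,0),'upright'); row([.69,-.10,.32],Rt(3.5,0),'left')
```

```text
[-0.0488 -0.002  -0.0006] [-0.      0.0001  0.0003] rows>=0.2
 [-0.1088 -0.0021 -0.0006] [-0.      0.0001  0.0003] rows>=0.5
up [-0.1829 -0.0024 -0.146 ] [-0.      0.0001  0.0003] rows>=1.2
upright [-0.2608 -0.0025 -0.373 ] [-0.0001  0.0526  0.0003] rows>=2.3
left [-0.2717  0.1811 -0.3694] [-0.0001  0.0526  0.0003] rows>=2.5
```

Emit:
carry_out --steps "0 -0.025 0 0 0 0 0; 0 -0.05 0 0 0 0 0; 0 -0.1 0 0 0 0 0; 0 -0.14 0 -0.07 0 0 0; 0 -0.18 0 -0.146 0 0 0; 0 -0.22 0 -0.25 0 0.018 0; 0 -0.26 0 -0.37 0 0.036 0; 0 -0.26 0 -0.37 0 0.0526 0; 0 -0.26 0 -0.37 0 0.0526 0; 0 -0.26 0 -0.37 0 0.0526 0"

```text
time_s: 20.65
ee_pos: [0.6907, -0.1449, 0.3172]
eef_rot: [-0.0, -0.032, 0.999, -0.0]
wrist_force: [-1.0, -0.4, -1.9]
finger_gap: 0.0298
```

Run:
```python
from h import *
st()
P={n:snap(n,n+'11') for n in('side','top','wrist')}
pp,r,_=pose()
for n in ('side','top'):
    p=P[n]; print(n,'foot pred',np.round(proj(p,pp+r.apply([0,0,.094])),1),[(np.round(x['xy'],1),round(x['conf'],2)) for x in ctrl.landmark_of('gauge_foot',p)[:2]],'grip pred',np.round(proj(p,pp-r.apply([0,0,.019])),1),[(np.round(x['xy'],1),round(x['conf'],2)) for x in ctrl.landmark_of('gauge_grip',p)[:2]])
```

```text
t 20.65 p [ 0.6907 -0.1449  0.3172] tilt 0.0004 yaw 3.64 F [-1.03 -0.36 -1.94] T [0.05 0.01 0.02] gap 0.0298
side foot pred [370.1 175.2] [(array([373.2, 177.4]), 0.77)] grip pred [380.4 118.8] [(array([380.8, 118.1]), 0.83)]
top foot pred [339.7  98.2] [(array([342.6,  99.1]), 0.92)] grip pred [354.8  79.1] [(array([357. ,  74.9]), 0.73)]
```

View pics/side11.png

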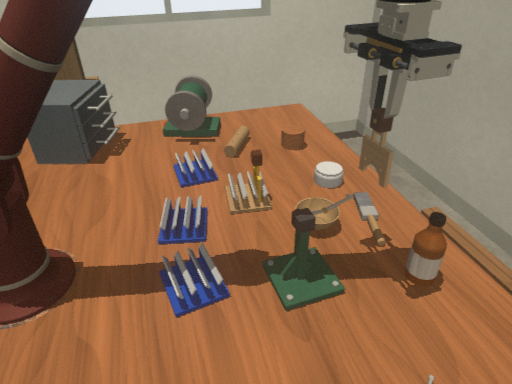

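View pics/top11.png

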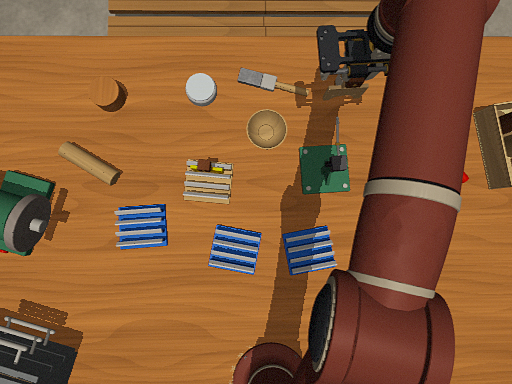

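Run:
```python
from h import *
row([.60,.02,.317],Rt(-5.6)); row([.55,.09,.31],Rt(-5.6))
```

```text
[0.3154 0.6835 0.0113] [-0.0001  0.0001  0.0254] rows>=3.8
 [0.4977 0.9753 0.0389] [-0.0001  0.0001  0.0254] rows>=5.5
```

Emit:
carry_out --steps "0 0.06 0.12 0 0 0 0; 0 0.12 0.26 0 0 0 0.008; 0 0.2 0.4 0 0 0 0.016; 0 0.27 0.55 0.01 0 0 0.0254; 0 0.34 0.69 0.02 0 0 0.0254; 0 0.42 0.83 0.03 0 0 0.0254; 0 0.498 0.975 0.039 0 0 0.0254; 0 0.498 0.975 0.039 0 0 0.0254; 0 0.498 0.975 0.039 0 0 0.0254"

```text
time_s: 21.9
ee_pos: [0.5493, 0.0907, 0.3107]
eef_rot: [0.001, 0.048, 0.999, -0.0]
wrist_force: [-0.2, -1.0, -0.6]
finger_gap: 0.0293
```

Run:
```python
from h import *
st()
p=snap('wrist','wrist12')
for t,z in (('rack',0),('rack_groove',.012),('mate',.012)): print(t,[(np.round(x['xy'],1),round(x['conf'],2),atz(p,x['xy'],z).round(4)) for x in ctrl.landmark_of(t,p)[:4]])
row([.505,.16,.25],Rt(-5.6));
```

```text
t 21.9 p [0.5493 0.0907 0.3107] tilt 0.0021 yaw -5.45 F [-0.21 -1.   -0.64] T [-0.09 -0.02  0.  ] gap 0.0293
rack [(array([248.7,  33.5]), 0.93, array([0.3423, 0.0916, 0.    ])), (array([130.1,  44.9]), 0.88, array([ 0.3405, -0.1056,  0.    ])), (array([399.6,  65.9]), 0.76, array([0.4153, 0.3396, 0.    ])), (array([295.7, 145.3]), 0.73, array([0.531, 0.157, 0.   ]))]
rack_groove [(array([252.4,  11.7]), 0.88, array([0.3154, 0.1008, 0.012 ])), (array([120.8,  25.3]), 0.7, array([ 0.3145, -0.1096,  0.012 ])), (array([299.7, 126.8]), 0.6, array([0.4987, 0.1645, 0.012 ])), (array([256.7, 210.1]), 0.53, array([0.6427, 0.0754, 0.012 ]))]
mate [(array([298.7, 159.8]), 0.59, array([0.5559, 0.1593, 0.012 ]))]
 [0.2105 0.2681 0.2399] [-0.0002  0.0003 -0.0005] rows>=2.1
```

View pics/wrist12.png

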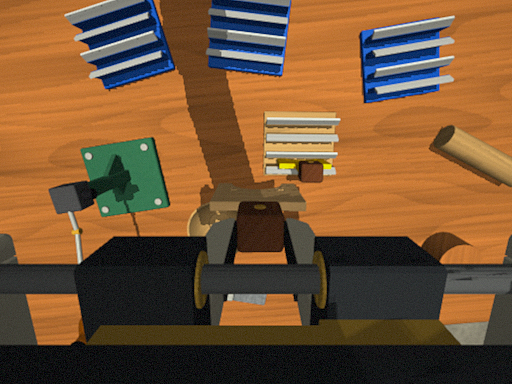

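The wrist view agrees with the earlier fit: rack at (0.531,0.157), groove near (0.50,0.163), lips level in the picture. I'll move over the groove.

Emit:
carry_out --steps "0 0.07 0.09 0 0 0 0; 0 0.14 0.18 0 0 0 0; 0 0.222 0.275 0 0 0 0; 0 0.222 0.275 0.06 0 0 -0.0005; 0 0.222 0.275 0.12 0 0 -0.0005; 0 0.222 0.275 0.18 0 0 -0.0005; 0 0.222 0.275 0.24 0 0 -0.0005; 0 0.222 0.275 0.24 0 0 -0.0005; 0 0.222 0.275 0.24 0 0 -0.0005"

```text
time_s: 23.0
ee_pos: [0.5029, 0.1612, 0.2502]
eef_rot: [0.001, 0.05, 0.999, -0.001]
wrist_force: [-1.4, 0.6, -0.9]
finger_gap: 0.0298
```

Run:
```python
from h import *
st()
P={n:snap(n,n+'13') for n in('wrist','side','top')}
a=P['side']['frame'][110:240,190:310]; cv2.imwrite('pics/side13z.png',cv2.resize(a[:,:,::-1],None,fx=4.5,fy=4.5,interpolation=2))
pp,r,_=pose()
p=P['side']
foot=pp+r.apply([0,0,.094]); print('foot',foot)
print('foot pred',np.round(proj(p,foot),1),'corners',[np.round(proj(p,foot+r.apply([x,y,0])),1).tolist() for x in(-.004,.004) for y in(-.04,.04)])
for t in('gauge_foot','rack_groove','mate','gauge_grip'): print(t,[(np.round(x['xy'],1),round(x['conf'],2)) for x in ctrl.landmark_of(t,p)[:5]])
for x in (.495,.499,.503,.507): print(x,np.round(proj(p,[x,.162,.012]),1),np.round(proj(p,[x,.162,.05]),1))
```

```text
t 23.0 p [0.5029 0.1612 0.2502] tilt 0.0024 yaw -5.68 F [-1.42  0.57 -0.89] T [-0.01 -0.   -0.  ] gap 0.0298
foot [0.50348255 0.16177358 0.15692653]
foot pred [236.2 148.8] corners [[240.1, 156.1], [235.5, 141.8], [236.9, 156.5], [232.5, 142.0]]
gauge_foot [(array([234.7, 147.7]), 0.84)]
rack_groove [(array([241.3, 196.3]), 0.89), (array([186.7, 173.2]), 0.88), (array([178.7, 286.2]), 0.78)]
mate [(array([257.9, 196. ]), 0.76)]
gauge_grip [(array([235.2, 104.9]), 0.84)]
0.495 [235.2 196.5] [234.7 184.9]
0.499 [236.7 196.3] [236.1 184.6]
0.503 [238.1 196. ] [237.6 184.4]
0.507 [239.5 195.8] [239.  184.1]
```

View pics/side13z.png

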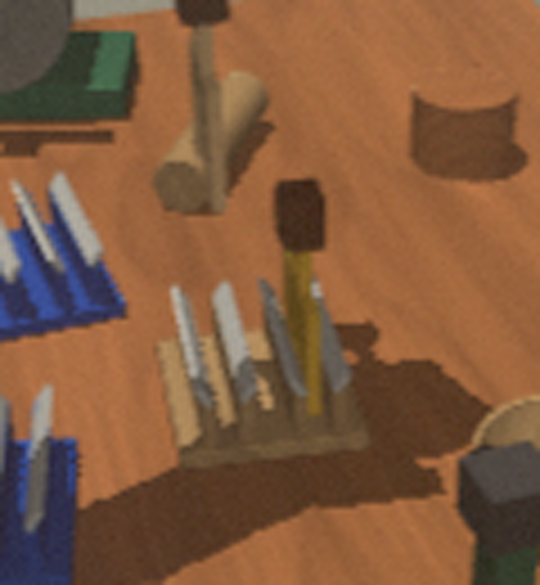

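View pics/wrist13.png

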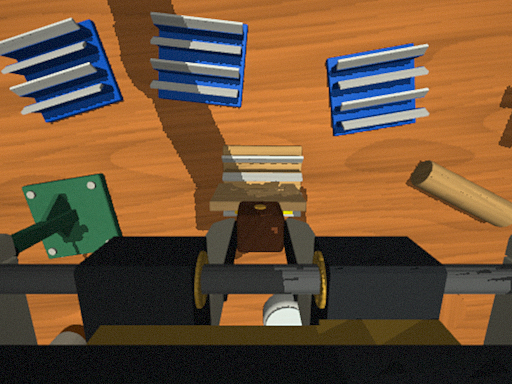

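View pics/top13.png

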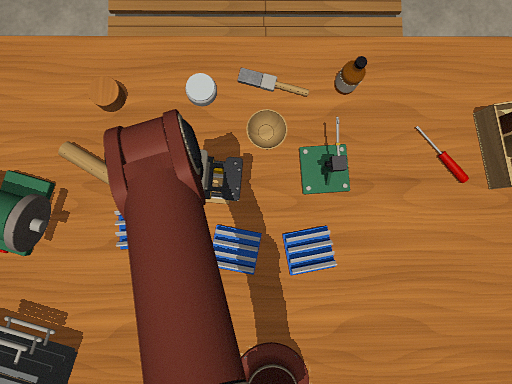

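Run:
```python
from h import *
p=ctrl.read_camera('side')
m=lambda x,y:((x+.5)/4.5-.5+190,(y+.5)/4.5-.5+110)
u=np.array([np.cos(np.radians(-5.6)),np.sin(np.radians(-5.6)),0]);v=np.array([-u[1],u[0],0])
f=atz(p,m(315,413),.012); print('mate near foot',f,'centre',f+.04*v,'empty groove via mate',f+.04*v-.054*u)
for c in [(182,462),(370,440),(157,345)]: print('base top corner',atz(p,m(*c),.012).round(4))
for c in [(205,402),(247,397)]: print('lip near low end',atz(p,m(*c),.042).round(4))
q,r,_=pose(); foot=q+r.apply([0,0,.094]); print(foot, 'near foot',foot-.04*v, 'seen',atz(p,m(214,211),foot[2]))
w=ctrl.read_camera('wrist')
for c in [(220,159),(303,159),(222,176),(303,176)]: print('wrist lips',atz(w,c,.048).round(4))
for t in ('rack','rack_groove'): print(t,[(np.round(x['xy'],1),round(x['conf'],2),atz(w,x['xy'],.012 if t!='rack' else 0).round(4)) for x in ctrl.landmark_of(t,w)[:4]])
```

```text
mate near foot [0.55197588 0.12048788 0.012     ] centre [0.5558792  0.16029698 0.012     ] empty groove via mate [0.50213692 0.16556646 0.012     ]
base top corner [0.4654 0.0969 0.012 ]
base top corner [0.5747 0.0853 0.012 ]
base top corner [0.4778 0.2208 0.012 ]
lip near low end [0.4832 0.1091 0.042 ]
lip near low end [0.5074 0.1068 0.042 ]
[0.50266046 0.16197426 0.1563255 ] near foot [0.49875715 0.12216517 0.1563255 ] seen [0.49641307 0.12308801 0.1563255 ]
wrist lips [0.4821 0.1059 0.048 ]
wrist lips [0.4938 0.2246 0.048 ]
wrist lips [0.5071 0.1055 0.048 ]
wrist lips [0.5186 0.2232 0.048 ]
rack [(array([73.2, 75.4]), 0.95, array([ 0.3422, -0.1037,  0.    ])), (array([369.2,  93.3]), 0.86, array([0.4109, 0.3373, 0.    ])), (array([260. , 180.4]), 0.65, array([0.5294, 0.159 , 0.    ])), (array([203.7,  61.5]), 0.6, array([0.3423, 0.0936, 0.    ]))]
rack_groove [(array([206. ,  41.2]), 0.94, array([0.3188, 0.1028, 0.012 ])), (array([374. ,  68.5]), 0.9, array([0.378 , 0.3397, 0.012 ])), (array([262.1, 162.4]), 0.84, array([0.4984, 0.1654, 0.012 ])), (array([54.6, 53.6]), 0.58, array([ 0.3136, -0.1151,  0.012 ]))]
```

All estimates put the groove at x≈0.500–0.502 for y≈0.162. I'll shift 2 mm and lower to just above the lips.

Emit:
carry_out --steps "0 0.008 0.003 0 0 0 0; 0 0.008 0.003 0.08 0 0 0; 0 0.008 0.003 0.16 0 0 0; 0 0.008 0.003 0.24 0 0 0; 0 0.008 0.003 0.32 0 0 0; 0 0.008 0.003 0.37 0 0 0; 0 0.008 0.003 0.37 0 0 0; 0 0.008 0.003 0.37 0 0 0"

```text
time_s: 24.35
ee_pos: [0.5008, 0.1631, 0.1579]
eef_rot: [0.001, 0.049, 0.999, -0.0]
wrist_force: [0.8, -0.5, -1.5]
finger_gap: 0.0294
```

Run:
```python
from h import *
st()
p=snap('side','side14'); a=p['frame'][130:230,200:300]; cv2.imwrite('pics/side14z.png',cv2.resize(a[:,:,::-1],None,fx=6,fy=6,interpolation=2))
row([.501,.162,.106],Rt(-5.6))
```

```text
t 24.35 p [0.5008 0.1631 0.1579] tilt 0.0023 yaw -5.58 F [ 0.84 -0.45 -1.49] T [-0.01 -0.03  0.03] gap 0.0294
 [ 0.0009 -0.0044  0.2094] [-0.0001  0.0005  0.    ] rows>=1.0
```

View pics/side14z.png

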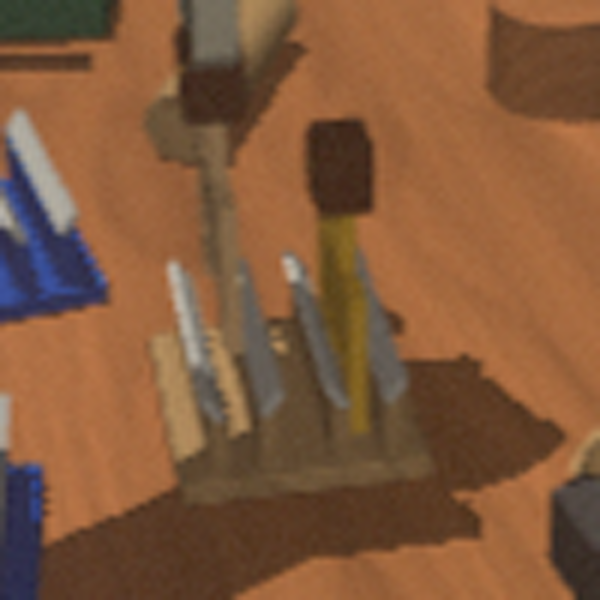

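The gauge hangs between the two lips (foot around (235,345)). Lowering further, watching the force.

Emit:
carry_out --steps "0 0 0 0.04 0 0 0; 0 0 0 0.08 0 0 0; 0 0 0 0.12 0 0 0; 0 0 0 0.12 0 0 0"

```text
time_s: 24.8
ee_pos: [0.4998, 0.1627, 0.1265]
eef_rot: [-0.0, 0.049, 0.999, -0.001]
wrist_force: [0.3, 0.6, -2.0]
finger_gap: 0.0296
```

```bash
python3 -c "
from h import *
st()"
```

```text
t 24.8 p [0.4998 0.1627 0.1265] tilt 0.0021 yaw -5.58 F [ 0.27  0.62 -2.01] T [ 0.07 -0.03  0.01] gap 0.0296
```

Emit:
carry_out --steps "0 0 0 0.02 0 0 0; 0 0 0 0.04 0 0 0; 0 0 0 0.056 0 0 0; 0 0 0 0.056 0 0 0"

```text
time_s: 25.2
ee_pos: [0.4994, 0.1625, 0.1119]
eef_rot: [-0.001, 0.049, 0.999, -0.001]
wrist_force: [-0.3, 0.8, -0.9]
finger_gap: 0.0293
```

```bash
python3 -c "
from h import *
st()
p=snap('side','side15'); a=p['frame'][130:230,200:300]; cv2.imwrite('pics/side15z.png',cv2.resize(a[:,:,::-1],None,fx=6,fy=6,interpolation=2))"
```

```text
t 25.2 p [0.4994 0.1625 0.1119] tilt 0.003 yaw -5.58 F [-0.27  0.85 -0.86] T [ 0.02 -0.01 -0.01] gap 0.0293
```

View pics/side15z.png

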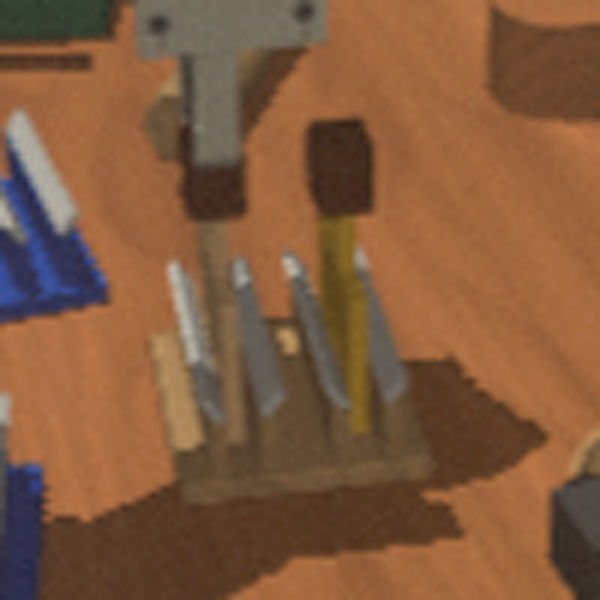

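The gauge is well inside the groove with no side force. About 6 mm remain, so I'll finish in small steps.

Emit:
carry_out --steps "0 0 0 0.008 0 0 0; 0 0 0 0.016 0 0 0; 0 0 0 0.016 0 0 0; 0 0 0 0.016 0 0 0"

```text
time_s: 25.65
ee_pos: [0.4997, 0.1626, 0.1083]
eef_rot: [-0.0, 0.049, 0.999, -0.001]
wrist_force: [-0.1, -0.1, -1.4]
finger_gap: 0.0296
```

Emit:
carry_out --steps "0 0 0 0.004 0 0 0; 0 0 0 0.004 0 0 0; 0 0 0 0.004 0 0 0"

```text
time_s: 25.95
ee_pos: [0.4997, 0.1626, 0.1073]
eef_rot: [-0.0, 0.049, 0.999, -0.001]
wrist_force: [-0.5, -0.6, -1.5]
finger_gap: 0.0295
```

Emit:
carry_out --steps "0 0 0 0.004 0 0 0; 0 0 0 0.004 0 0 0; 0 0 0 0.004 0 0 0"

```text
time_s: 26.25
ee_pos: [0.4999, 0.1626, 0.1065]
eef_rot: [-0.0, 0.049, 0.999, -0.001]
wrist_force: [-0.1, -0.0, 0.3]
finger_gap: 0.0298
```

Emit:
carry_out --steps "0 0 0 0.003 0 0 0; 0 0 0 0.003 0 0 0; 0 0 0 0.003 0 0 0"

```text
time_s: 26.55
ee_pos: [0.5005, 0.1624, 0.1063]
eef_rot: [0.0, 0.049, 0.999, -0.001]
wrist_force: [-0.8, -1.0, 5.0]
finger_gap: 0.0292
```

Floor contact: Fz rises from -1.5 to +5 N at TCP z 0.1064 (0.1054 expected). I'll ease off slightly and open.

Emit:
carry_out --steps "0 0 0 -0.002 0 0 0; 0 0 0 -0.002 0 0 0; 0 0 0 -0.002 0 0 0"

```text
time_s: 26.85
ee_pos: [0.5002, 0.1626, 0.1065]
eef_rot: [0.0, 0.049, 0.999, -0.001]
wrist_force: [-0.2, -0.3, -0.5]
finger_gap: 0.0296
```

Emit:
carry_out --steps "0.35 0 0 0 0 0 0; 0.4 0 0 0 0 0 0; 0.45 0 0 0 0 0 0; 0.5 0 0 0 0 0 0; 0.6 0 0 0 0 0 0; 0.7 0 0 0 0 0 0; 0.7 0 0 0 0 0 0; 0.7 0 0 0 0 0 0"

```text
time_s: 27.65
ee_pos: [0.5001, 0.1626, 0.1065]
eef_rot: [0.0, 0.049, 0.999, -0.001]
wrist_force: [-0.6, -0.2, 0.6]
finger_gap: 0.0647
```

```bash
python3 -c "
from h import *
st()
p=snap('side','side16'); a=p['frame'][120:230,200:310]; cv2.imwrite('pics/side16z.png',cv2.resize(a[:,:,::-1],None,fx=5,fy=5,interpolation=2))
p=snap('wrist','wrist16')"
```

```text
t 27.65 p [0.5001 0.1626 0.1065] tilt 0.002 yaw -5.59 F [-0.55 -0.22  0.57] T [-0.03  0.02  0.05] gap 0.0647
```

View pics/side16z.png

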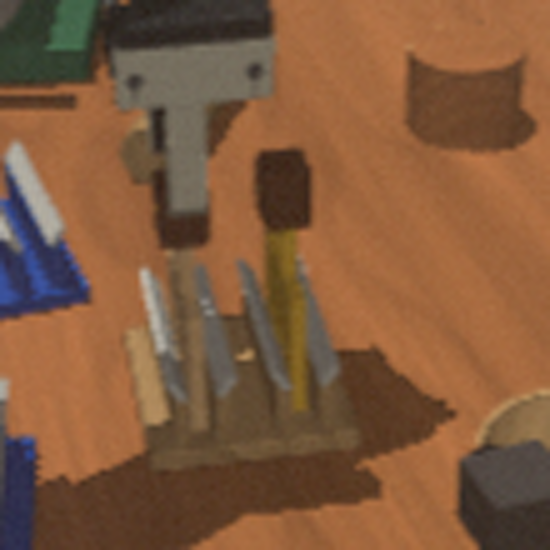

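View pics/wrist16.png

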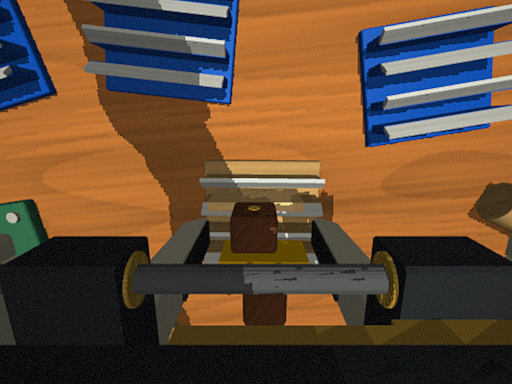

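The gauge stands upright and free: grip block at (253,228) in the wrist view, with the fingers apart. I'll rise straight up and away.

Emit:
carry_out --steps "1 0 0 0 0 0 0; 1 0 0 -0.02 0 0 0; 1 0 0 -0.1 0 0 0; 1 0 0 -0.2 0 0 0; 1 0 0 -0.36 0 0 0; 1 0 0 -0.52 0 0 0; 1 0 0 -0.68 0 0 0; 1 0 0 -0.68 0 0 0; 1 0 0 -0.68 0 0 0"

```text
time_s: 28.65
ee_pos: [0.5004, 0.163, 0.2775]
eef_rot: [0.001, 0.049, 0.999, -0.0]
wrist_force: [-0.3, 0.9, -0.2]
finger_gap: 0.0931
```

```bash
python3 -c "
from h import *
st()
P={n:snap(n,n+'17') for n in ('side','wrist')}
p=P['side'];a=p['frame'][120:230,200:310]; cv2.imwrite('pics/side17z.png',cv2.resize(a[:,:,::-1],None,fx=5,fy=5,interpolation=2))
for t in('gauge_grip','gauge_foot'):print(t,[(np.round(x['xy'],1),round(x['conf'],2)) for x in ctrl.landmark_of(t,p)[:3]])
for z in (.012,.125): print(np.round(proj(p,[.5005,.1625,z]),1))
"
```

```text
t 28.65 p [0.5004 0.163  0.2775] tilt 0.0024 yaw -5.59 F [-0.29  0.89 -0.19] T [ 0.03  0.04 -0.02] gap 0.0931
gauge_grip [(array([231.7, 159.9]), 0.73), (array([238.1, 197.5]), 0.54)]
gauge_foot [(array([238.1, 195.9]), 0.88)]
[237.2 196.1]
[235.5 160. ]
```

View pics/side17z.png

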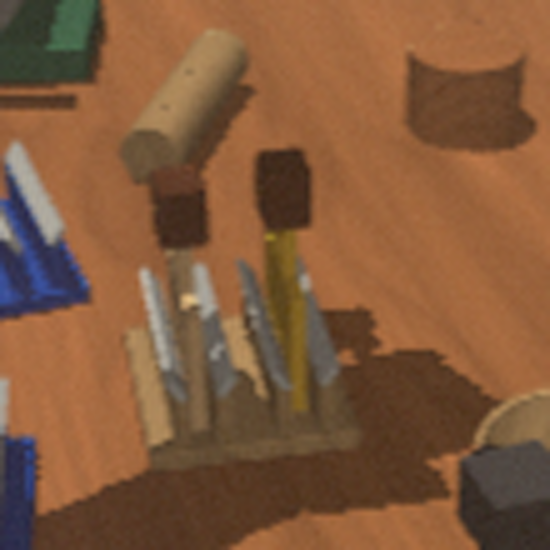

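View pics/wrist17.png

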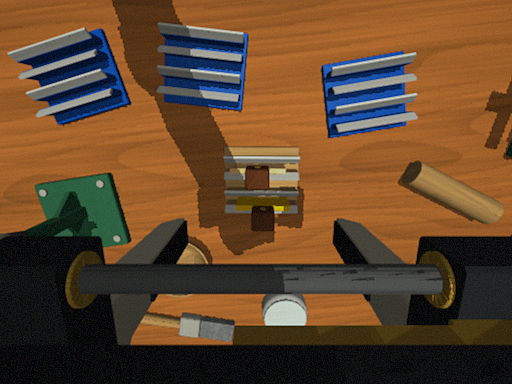

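View pics/side17.png

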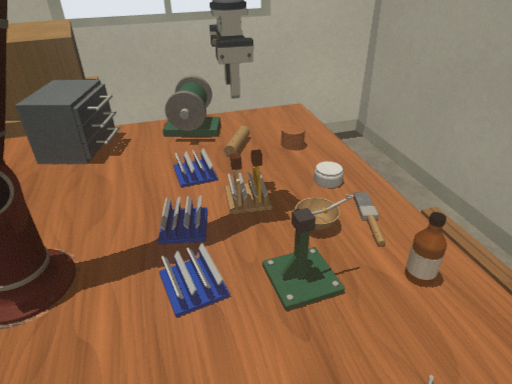

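Both gauges stand at matching heights and upright, the arm is clear, and the bowl and yellow gauge are undisturbed. Handing in.

```bash
python3 -c "
from h import *
print(ctrl.sign_off()); st()"
```

```text
the job is handed in; nothing more can be done
None
the job is handed in; nothing more can be done
```

The plywood gauge is off the hook and standing upright in the empty groove of the wooden rack. I let go of it and handed the job in about 29 s into the 67 s limit.

- **Taking it off the hook:** I gripped the dark block at 25 N and raised it. I then felt for the hook's underside on the level arm and at two places along the tip. The pictures and the feeling agreed on a tip angle of about 0.33 rad. I tilted the gauge by that much and slid it out about 1 mm off the tip's underside. I felt no contact while passing the barb.
- **How light the touch was:** the touches were mostly about 4–7 N. One probe peaked near 8 N of contact, because I sent three feeling steps together. That is more than needed, but far below the limits.
- **Placing it:** I lowered it with no side force. The feet met the floor with the tool 1 mm higher than worked out, at about 6 N, and I eased that off before opening the gripper.

**Last checks:**
- In the side view the foot was found at (238,196), against (237,196) expected for the groove floor.
- The grip was found at (232,160), against (235.5,160) expected. That 3–4 pixel sideways difference could be detector error or a slight lean within the groove's play.
- The yellow gauge and the bowl look unmoved, and the gripper hangs well clear with no contact force.

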